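Load and stack flow chambers in stack-nest crates

TASK

Put the flow chambers away: build all three loose crates onto the fixed bottom crate in one straight stack, each turned end for end to the one below so that it stands on the rim lugs instead of nesting. Every chamber goes upright into a crate of its own in that stack, its nipple facing that crate's card end, and the top crate stays empty as the cover. When the stack is finished and let go, press down firmly in the middle of the top crate to feel that the lugs carry it, and leave the other things on the bench where they are.

Things in the scene. Friction and masses are not known exactly. Their poses are not given: they have to be found in the camera images.
- base_crate: bottom crate, fixed upright on a dark plate (180 x 90 x 8 mm), its underside 8 mm above the bench; shape, origin and axes like crate_a. A crate set in another the same way round slips past the lugs and nests, 36 mm above it; turned 180 degrees its feet stand on the lugs, 58 mm above it, with 3 to 3.5 mm play all round inside the rim
- crate_a: loose grey stack-nest crate, about 0.16 kg, 157 (its x) x 66 (y) x 66 mm high; origin at the centre of its underside, z up. Rim band 33 to 66 mm above the origin, full 157 x 66 mm outside, wall 3 mm, mouth 151 x 60: grasp it across the 66 mm at mid length. Below it a narrower body, 54 mm wide, inside 98 x 48 mm (centred), floor top 4 mm above the origin
- crate_b: loose crate like crate_a. The +x end is the card end: white card on the outside and on the shelf inside, two lugs in the corners inside the rim, one foot in the middle beneath (x 52 to 72, y -11 to 11 mm). The -x end: one middle lug inside the rim, two feet beneath (14 to 27 mm either side). Lugs reach 17 mm inwards, their tops 58 mm above the origin, 8 mm below the rim
- crate_c: loose crate like crate_a
- chamber_a: flow chamber (may be absent), about 0.18 kg: metal disc 38 mm across, 20 mm high, with a black grip fin on top, 12 mm thick along the chamber's x, 30 mm wide along its y, 20 to 42 mm above the origin: grasp it across the 12 mm. One brass nipple sticks out sideways along +x. Origin at the centre of the underside, z up
- chamber_a_nipple (a point): tip of that chamber's nipple: 10 mm thick, axis 10 mm above the chamber's underside, tip 42 mm from the chamber's centre. It fits in a crate only lengthways; it is centred there with the chamber's origin about 11 mm from the crate's middle, away from the end the nipple faces
- chamber_b: flow chamber like chamber_a (may be absent)
- chamber_b_nipple (a point): tip of that chamber's nipple: 10 mm thick, axis 10 mm above the chamber's underside, tip 42 mm from the chamber's centre
- chamber_c: flow chamber like chamber_a (may be absent)
- chamber_c_nipple (a point): tip of that chamber's nipple: 10 mm thick, axis 10 mm above the chamber's underside, tip 42 mm from the chamber's centre
- beaker: clear glass beaker, 52 mm across, 60 mm high; origin under its centre; not part of the job
- slide_box: closed black slide box, 80 x 120 x 34 mm; origin under its centre; not part of the job
- oil_bottle: amber bottle, 44 mm across, 100 mm high; origin under its centre; not part of the job
- jar: glass jar, 64 mm across, 75 mm high; origin under its centre; not part of the job
- dish_stack: stack of culture dishes, 88 mm across, 38 mm high; origin under its centre; not part of the job
- vial: small amber vial, 28 mm across, 55 mm high; origin under its centre; not part of the job
- pot: white pot, 38 mm across, 48 mm high; origin under its centre; not part of the job
- cup: white cup, 60 mm across, 70 mm high; origin under its centre; not part of the job

How it is judged (in metres and radians):
On the way, in this order (a step that is already met when the one before it is completed fails the run):
1. all three loose crates stand on lugs in the stack, every chamber lies in its own crate below the top one with its nipple to the card end, and the gripper has let go (horizontal distance between each of crate_a, crate_b, crate_c and base_crate below 0.014 m and angle between each of crate_a, crate_b, crate_c's own z axis and vertical below 0.06 rad and (height (world z) of crate_a between 0.062 and 0.07 m or height (world z) of crate_a between 0.12 and 0.128 m or height (world z) of crate_a between 0.178 and 0.186 m) and (height (world z) of crate_b between 0.062 and 0.07 m or height (world z) of crate_b between 0.12 and 0.128 m or height (world z) of crate_b between 0.178 and 0.186 m) and (height (world z) of crate_c between 0.062 and 0.07 m or height (world z) of crate_c between 0.12 and 0.128 m or height (world z) of crate_c between 0.178 and 0.186 m) and height (world z) of each of chamber_a, chamber_b, chamber_c below 0.15 m and angle between each of chamber_a, chamber_b, chamber_c's own z axis and vertical below 0.12 rad and ((horizontal distance between chamber_a and base_crate below 0.034 m and z of chamber_a in the frame of base_crate between 0 and 0.008 m and x of chamber_a_nipple in the frame of base_crate above 0.005 m and angle between the x axis of chamber_a and the x axis of base_crate, either way round below 0.45 rad) or (horizontal distance between chamber_a and crate_a below 0.034 m and z of chamber_a in the frame of crate_a between 0 and 0.008 m and x of chamber_a_nipple in the frame of crate_a above 0.005 m and angle between the x axis of chamber_a and the x axis of crate_a, either way round below 0.45 rad) or (horizontal distance between chamber_a and crate_b below 0.034 m and z of chamber_a in the frame of crate_b between 0 and 0.008 m and x of chamber_a_nipple in the frame of crate_b above 0.005 m and angle between the x axis of chamber_a and the x axis of crate_b, either way round below 0.45 rad) or (horizontal distance between chamber_a and crate_c below 0.034 m and z of chamber_a in the frame of crate_c between 0 and 0.008 m and x of chamber_a_nipple in the frame of crate_c above 0.005 m and angle between the x axis of chamber_a and the x axis of crate_c, either way round below 0.45 rad)) and ((horizontal distance between chamber_b and base_crate below 0.034 m and z of chamber_b in the frame of base_crate between 0 and 0.008 m and x of chamber_b_nipple in the frame of base_crate above 0.005 m and angle between the x axis of chamber_b and the x axis of base_crate, either way round below 0.45 rad) or (horizontal distance between chamber_b and crate_a below 0.034 m and z of chamber_b in the frame of crate_a between 0 and 0.008 m and x of chamber_b_nipple in the frame of crate_a above 0.005 m and angle between the x axis of chamber_b and the x axis of crate_a, either way round below 0.45 rad) or (horizontal distance between chamber_b and crate_b below 0.034 m and z of chamber_b in the frame of crate_b between 0 and 0.008 m and x of chamber_b_nipple in the frame of crate_b above 0.005 m and angle between the x axis of chamber_b and the x axis of crate_b, either way round below 0.45 rad) or (horizontal distance between chamber_b and crate_c below 0.034 m and z of chamber_b in the frame of crate_c between 0 and 0.008 m and x of chamber_b_nipple in the frame of crate_c above 0.005 m and angle between the x axis of chamber_b and the x axis of crate_c, either way round below 0.45 rad)) and ((horizontal distance between chamber_c and base_crate below 0.034 m and z of chamber_c in the frame of base_crate between 0 and 0.008 m and x of chamber_c_nipple in the frame of base_crate above 0.005 m and angle between the x axis of chamber_c and the x axis of base_crate, either way round below 0.45 rad) or (horizontal distance between chamber_c and crate_a below 0.034 m and z of chamber_c in the frame of crate_a between 0 and 0.008 m and x of chamber_c_nipple in the frame of crate_a above 0.005 m and angle between the x axis of chamber_c and the x axis of crate_a, either way round below 0.45 rad) or (horizontal distance between chamber_c and crate_b below 0.034 m and z of chamber_c in the frame of crate_b between 0 and 0.008 m and x of chamber_c_nipple in the frame of crate_b above 0.005 m and angle between the x axis of chamber_c and the x axis of crate_b, either way round below 0.45 rad) or (horizontal distance between chamber_c and crate_c below 0.034 m and z of chamber_c in the frame of crate_c between 0 and 0.008 m and x of chamber_c_nipple in the frame of crate_c above 0.005 m and angle between the x axis of chamber_c and the x axis of crate_c, either way round below 0.45 rad)) and distance between chamber_a and chamber_b above 0.045 m and distance between each of chamber_a, chamber_b and chamber_c above 0.045 m and contact force between the fingers and crate_a below 0.2 N and contact force between the fingers and crate_b below 0.2 N and contact force between the fingers and crate_c below 0.2 N and contact force between the fingers and chamber_a below 0.2 N and contact force between the fingers and chamber_b below 0.2 N and contact force between the fingers and chamber_c below 0.2 N), for 0.3 s.
2. the top crate is pressed down onto the crate below (contact force between them above 5 N, its own weight of about 1.6 N included) (((height (world z) of crate_a above 0.175 m and z of crate_a in the frame of crate_b above 0.045 m and contact force between crate_a and crate_b above 5 N) or (height (world z) of crate_a above 0.175 m and z of crate_a in the frame of crate_c above 0.045 m and contact force between crate_a and crate_c above 5 N) or (height (world z) of crate_b above 0.175 m and z of crate_b in the frame of crate_a above 0.045 m and contact force between crate_b and crate_a above 5 N) or (height (world z) of crate_b above 0.175 m and z of crate_b in the frame of crate_c above 0.045 m and contact force between crate_b and crate_c above 5 N) or (height (world z) of crate_c above 0.175 m and z of crate_c in the frame of crate_a above 0.045 m and contact force between crate_c and crate_a above 5 N) or (height (world z) of crate_c above 0.175 m and z of crate_c in the frame of crate_b above 0.045 m and contact force between crate_c and crate_b above 5 N))), for 0.1 s.
At the end, for the whole second after the job is handed in: All three crates within 14 mm of the bottom crate's axis, level within 0.06 rad, at 58, 116 and 174 mm above it (each within 4 mm); every chamber upright (0.12 rad) on the floor of a crate below the top one, one to a crate, nipple towards that crate's card end within 0.45 rad; all at rest (horizontal distance between each of crate_a, crate_b, crate_c and base_crate below 0.014 m and angle between each of crate_a, crate_b, crate_c's own z axis and vertical below 0.06 rad and (height (world z) of crate_a between 0.062 and 0.07 m or height (world z) of crate_a between 0.12 and 0.128 m or height (world z) of crate_a between 0.178 and 0.186 m) and (height (world z) of crate_b between 0.062 and 0.07 m or height (world z) of crate_b between 0.12 and 0.128 m or height (world z) of crate_b between 0.178 and 0.186 m) and (height (world z) of crate_c between 0.062 and 0.07 m or height (world z) of crate_c between 0.12 and 0.128 m or height (world z) of crate_c between 0.178 and 0.186 m) and height (world z) of each of chamber_a, chamber_b, chamber_c below 0.15 m and angle between each of chamber_a, chamber_b, chamber_c's own z axis and vertical below 0.12 rad and ((horizontal distance between chamber_a and base_crate below 0.034 m and z of chamber_a in the frame of base_crate between 0 and 0.008 m and x of chamber_a_nipple in the frame of base_crate above 0.005 m and angle between the x axis of chamber_a and the x axis of base_crate, either way round below 0.45 rad) or (horizontal distance between chamber_a and crate_a below 0.034 m and z of chamber_a in the frame of crate_a between 0 and 0.008 m and x of chamber_a_nipple in the frame of crate_a above 0.005 m and angle between the x axis of chamber_a and the x axis of crate_a, either way round below 0.45 rad) or (horizontal distance between chamber_a and crate_b below 0.034 m and z of chamber_a in the frame of crate_b between 0 and 0.008 m and x of chamber_a_nipple in the frame of crate_b above 0.005 m and angle between the x axis of chamber_a and the x axis of crate_b, either way round below 0.45 rad) or (horizontal distance between chamber_a and crate_c below 0.034 m and z of chamber_a in the frame of crate_c between 0 and 0.008 m and x of chamber_a_nipple in the frame of crate_c above 0.005 m and angle between the x axis of chamber_a and the x axis of crate_c, either way round below 0.45 rad)) and ((horizontal distance between chamber_b and base_crate below 0.034 m and z of chamber_b in the frame of base_crate between 0 and 0.008 m and x of chamber_b_nipple in the frame of base_crate above 0.005 m and angle between the x axis of chamber_b and the x axis of base_crate, either way round below 0.45 rad) or (horizontal distance between chamber_b and crate_a below 0.034 m and z of chamber_b in the frame of crate_a between 0 and 0.008 m and x of chamber_b_nipple in the frame of crate_a above 0.005 m and angle between the x axis of chamber_b and the x axis of crate_a, either way round below 0.45 rad) or (horizontal distance between chamber_b and crate_b below 0.034 m and z of chamber_b in the frame of crate_b between 0 and 0.008 m and x of chamber_b_nipple in the frame of crate_b above 0.005 m and angle between the x axis of chamber_b and the x axis of crate_b, either way round below 0.45 rad) or (horizontal distance between chamber_b and crate_c below 0.034 m and z of chamber_b in the frame of crate_c between 0 and 0.008 m and x of chamber_b_nipple in the frame of crate_c above 0.005 m and angle between the x axis of chamber_b and the x axis of crate_c, either way round below 0.45 rad)) and ((horizontal distance between chamber_c and base_crate below 0.034 m and z of chamber_c in the frame of base_crate between 0 and 0.008 m and x of chamber_c_nipple in the frame of base_crate above 0.005 m and angle between the x axis of chamber_c and the x axis of base_crate, either way round below 0.45 rad) or (horizontal distance between chamber_c and crate_a below 0.034 m and z of chamber_c in the frame of crate_a between 0 and 0.008 m and x of chamber_c_nipple in the frame of crate_a above 0.005 m and angle between the x axis of chamber_c and the x axis of crate_a, either way round below 0.45 rad) or (horizontal distance between chamber_c and crate_b below 0.034 m and z of chamber_c in the frame of crate_b between 0 and 0.008 m and x of chamber_c_nipple in the frame of crate_b above 0.005 m and angle between the x axis of chamber_c and the x axis of crate_b, either way round below 0.45 rad) or (horizontal distance between chamber_c and crate_c below 0.034 m and z of chamber_c in the frame of crate_c between 0 and 0.008 m and x of chamber_c_nipple in the frame of crate_c above 0.005 m and angle between the x axis of chamber_c and the x axis of crate_c, either way round below 0.45 rad)) and distance between chamber_a and chamber_b above 0.045 m and distance between each of chamber_a, chamber_b and chamber_c above 0.045 m and linear speed of each of crate_a, crate_b, crate_c, chamber_a, chamber_b, chamber_c below 0.02 m/s); the robot touches nothing.
It fails at once if a bystander is moved more than 50 mm (distance of any of beaker, slide_box, oil_bottle, jar, dish_stack, vial, pot, cup from where it was at the start of the episode above 0.05 m).
Of chamber_a, chamber_b, chamber_c only 2 to 3 are there at a start; the rules pass over those that are not, and their reading is None.
At some moment in a run one of chamber_a, chamber_b, chamber_c may be knocked a few centimetres aside while the robot is not near it.
Once in a run the grip may slacken for a moment while it holds something.
It also fails if it takes over 210 s, if anything falls off the work surface, if the arm or the gripper's body presses on something with over 40 N, if the wrist force passes 120 N, or if a joint passes its speed limit or range.

ROBOT

A 6-joint arm with a two-finger parallel gripper is mounted at the origin on the work surface. World frame = base frame: x ahead of the robot, y to its left, z up, the work surface at z = 0. Lengths are in mm, angles in rad, forces in N, time in s.
With the tool pointing down it reaches from about 275 to 750 mm from the base axis. Payload 10.2 kg.
Tool frame: the origin (TCP) lies midway between the tips of the shut fingers; the grasp point (between the pads) lies 19 mm behind it; x points along the fingers, y is the direction in which the jaws open and shut, and the axes are right-handed (so a half turn about x gives the same grasp; the last joint's range is limited). The gripper opens to 85 mm and grips with 20 to 120 N. Pads are 22 mm wide; open, the fingers measure 114 mm over their backs; the gripper's body (76 mm by 85 mm) begins 54 mm behind the grasp point. The pads swing forward as they close: fully open they stand 13 mm farther back than shut.
Start: joints at [1.014, 0.313, 1.498, -0, 1.331, -0.223], TCP at [172.022, 496.024, 231.294] pointing down, gripper open.
Joint ranges: [-2.94, 2.94], [-0.97, 2.17], [0.19, 2.56], [-1.23, 4.37], [0.02, 3.11], [-2.88, 2.88]. Speed limits (rad/s): [2.39, 2.39, 3.01, 3.14, 3.14, 3.14].

INTERFACE

Orientations are given as a unit quaternion [w, x, y, z].
In Python, from rig import ctrl gives the robot as it stands.
- The arm moves only by the tool arm_command, never from a script. Its argument "plan" is a list of rows, each a list of 5 numbers: the shift along the tool's x, y, z in m, then the turn about the tool's x in rad, then the opening, from 0 (shut) to 1 (fully open). A call has 1 to 12 rows; each row shifts and turns the commanded pose from where the row before left it, along the tool's axes as they then stand; what a row does not reach is not made up. A row lasts 1/8 s, in which the tool goes at most 62.5 mm and 10.7 degrees, less where a joint would pass 70% of its speed; a pose out of reach is approached as far as the arm can. A call with a gripper value outside its range is refused whole. The fingers move at their own pace and stop on an object; "squeeze" is the grip in N (left out, the last holds). Time passes only in rows, so rows that do not move let the fingers close. It gives the time, the measured TCP pose, the force and the opening at its end, in the units of the state.
- ctrl.sense(): the state, without advancing time (a new reading comes with each control period).
- ctrl.capture(name): name is "side" or "top"; returns a dict with "color" (384x512x3 uint8, red, green, blue), "fx", "fy", "cx", "cy" (pixels), "k1" (the pictures are not rectified: a ray, as slopes to the right and down, at radius r is drawn at 1 + k1 r^2 times it, then the intrinsics apply), "xyz" and "orientation" of the camera in the world. Camera axes: x right, y up, looking along -z (the intrinsics and any distortion apply to the point x, -y, -z); pixel columns grow to the right and rows downward; lengths in mm; the calibration is good to about 2 mm. A picture is of the moment at which its call begins. There is no depth.
- ctrl.finish_job(): hands the job in, once; it reports no verdict.
Trained networks look in the newest picture that a camera, given by its name, has taken for a name from the list of things; names that differ only in an ending like _2 or _b are one class to them, and where a whole thing is asked for, a point or a joint stands for the part that bears it (a point fixed in the world has none). Each returns a list of dicts, best first, with "score" (0 to 1); they miss things now and then, are a little off and sometimes report something else, mostly with a low value. They report only what shows in the picture. A call takes as long as a camera call.
- ctrl.spot_in(camera, query): "uv" ([column, row] in pixels, amid what is visible of it).
- ctrl.regions_of(camera, query): "mask" (384x512 bool, what is visible of it) and "uv" ([column, row] in pixels, amid what is visible of it).
- ctrl.place_of(camera, query): "uv" ([column, row] in pixels: a listed point, or the origin of a listed thing).
The state is a dict: "time_s": time; "joints": joint angles; "dq": joint speeds; "tau": joint torques, N m; "eef_pos": TCP position; "ee_rot": TCP orientation; "force": force on the tool from outside, world axes, zero at the start; "wrist_torque": the same for the moment, N m; "grip_width": opening from 0.0 (shut) to 1.0 (fully open).
Only numpy, scipy, OpenCV 4.12 (cv2) and the standard library are available. Lean on these libraries where they do the work, as an engineer would, in place of code of your own. Each camera call takes 0.05 s, during which the arm holds its last target.

## Working session

There is one attempt and no reset: what is moved stays moved. The work goes in short steps, Python scripts to look and compute and a tool call to move; the robot and the scene stay as the last step left them, time stands still between calls to the robot, and variables do not carry over. Pictures are saved under pics/ and viewed, and the job is handed in when it is done.

Besides the shell and the picture viewer there is one more tool, called after "Request:" by a JSON object that holds its "fn" and its "kwargs", one argument or row to a line. arm_command: Moves the arm, as the interface text tells. Its arguments: {"type":"object","properties":{"plan":{"type":"array"},"squeeze":{"type":"number"}},"required":["plan"]}

```bash
ls; mkdir -p pics
cat > h.py <<'E'
import numpy as np, cv2
from rig import ctrl
from scipy.spatial.transform import Rotation as R
def cap(n,f=None):
    c=ctrl.capture(n)
    if f: cv2.imwrite('pics/'+f, c['color'][:,:,::-1])
    return c
def Rm(c):
    q=c['orientation']; return R.from_quat([q[1],q[2],q[3],q[0]]).as_matrix()
def px2w(c,uv,z):
    uv=np.asarray(uv,float)
    d=np.array([(uv[0]-c['cx'])/c['fx'],(uv[1]-c['cy'])/c['fy']])
    s=d.copy()
    for _ in range(20): s=d/(1+c['k1']*(s@s))
    ray=Rm(c)@np.array([s[0],-s[1],-1.0]); o=np.array(c['xyz'],float)
    return o+ray*(z-o[2])/ray[2]
def w2px(c,p):
    q=(np.asarray(p,float)-np.array(c['xyz']))@Rm(c)
    q=q/ -q[...,2:3]; s=np.stack([q[...,0],-q[...,1]],-1)
    s=s*(1+c['k1']*(s**2).sum(-1,keepdims=True))
    return s*np.array([c['fx'],c['fy']])+np.array([c['cx'],c['cy']])
E
python3 - <<'E'
from h import *
np.set_printoptions(precision=3,suppress=True)
for n in('top','side'):
    c=cap(n,n+'0.png'); print({k:v for k,v in c.items() if k!='color'}, Rm(c))
    for q in ('base_crate','crate_a','chamber_a','chamber_a_nipple'):
        for f in ('place_of',):
            for d in getattr(ctrl,f)(n,q): print(n,q,d['score'],np.array(d['uv']))
print(ctrl.sense())
E
```

```text
pics
{'fx': 494.9820330358239, 'fy': 494.9820330358239, 'cx': 257.34658683940444, 'cy': 200.27763788590823, 'k1': -0.14541840027578212, 'xyz': array([ 386.733,   -8.179, 1453.016]), 'orientation': array([ 0.705,  0.055, -0.052, -0.705])} [[ 0.     0.988 -0.152]
 [-1.    -0.    -0.004]
 [-0.004  0.152  0.988]]
top base_crate 0.84 [251.3 207.2]
top crate_a 0.86 [135.1 258.3]
top crate_a 0.85 [384.5 261.1]
top crate_a 0.63 [175.8 186. ]
top crate_a 0.41 [302.3 137.8]
top crate_a 0.4 [207.1 276.8]
top crate_a 0.23 [206.6 266.2]
top chamber_a 0.59 [315.  261.7]
top chamber_a 0.47 [209.2 265.6]
top chamber_a 0.46 [304.  270.5]
top chamber_a_nipple 0.61 [302.8 269.6]
{'fx': 482.28158316601855, 'fy': 482.28158316601855, 'cx': 263.1216394713104, 'cy': 186.62805265310453, 'k1': 0.057250677233678667, 'xyz': array([  -86.414, -1006.681,   867.375]), 'orientation': array([ 0.847,  0.446, -0.139, -0.255])} [[ 0.831  0.307 -0.463]
 [-0.555  0.472 -0.685]
 [ 0.008  0.826  0.563]]
side base_crate 0.81 [258.9 197.9]
side base_crate 0.29 [217.3 215. ]
side crate_a 0.81 [171.4 159.6]
side crate_a 0.75 [289.4 289.1]
side crate_a 0.71 [239.1 158.7]
side crate_a 0.59 [209.2 172.8]
side chamber_a 0.69 [246.1 244.8]
side chamber_a 0.43 [192.1 189.8]
side chamber_a_nipple 0.78 [231.5 241.6]
side chamber_a_nipple 0.24 [309.3 178.8]
{'time_s': 0.5, 'joints': array([ 1.014,  0.313,  1.498, -0.   ,  1.331, -0.223]), 'dq': array([-0.001, -0.001, -0.001,  0.   , -0.001, -0.   ]), 'tau': array([ -0.001, -41.194, -25.976,  -0.   ,   0.001,   0.   ]), 'eef_pos': array([172.019, 496.015, 231.276]), 'ee_rot': array([ 0.697,  0.117,  0.697, -0.117]), 'force': array([ 0.091,  0.427, -0.483]), 'wrist_torque': array([ 0.045, -0.007, -0.048]), 'grip_width': 1.0002210224154284}
```

View pics/top0.png

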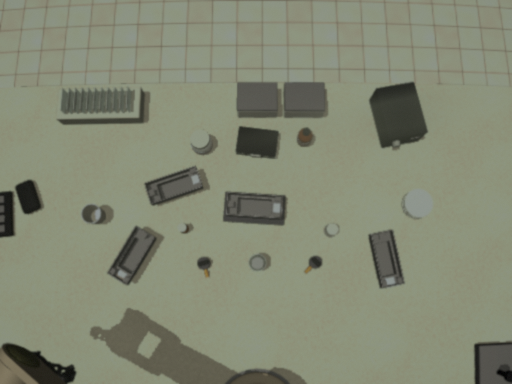

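View pics/side0.png

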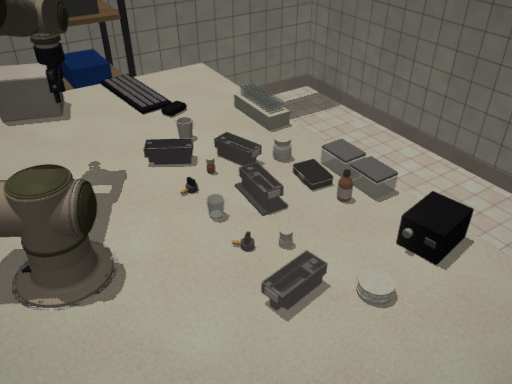

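View zoomed.

Run:
```python
import cv2,numpy as np
t=cv2.imread('pics/top0.png'); s=cv2.imread('pics/side0.png')
def cr(i,x,y,w,h,k): return cv2.resize(i[y:y+h,x:x+w],None,fx=k,fy=k,interpolation=cv2.INTER_CUBIC)
g=lambda i:np.clip((i/255.)**0.6*255,0,255).astype('uint8')
cv2.imwrite('pics/tz1.png',g(cr(t,95,155,130,140,4)))
cv2.imwrite('pics/tz2.png',g(cr(t,210,170,200,130,4)))
cv2.imwrite('pics/sz1.png',g(cr(s,135,120,190,150,4)))
cv2.imwrite('pics/sz2.png',g(cr(s,220,215,130,100,5)))
```

```text
(no output)
```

View pics/tz1.png

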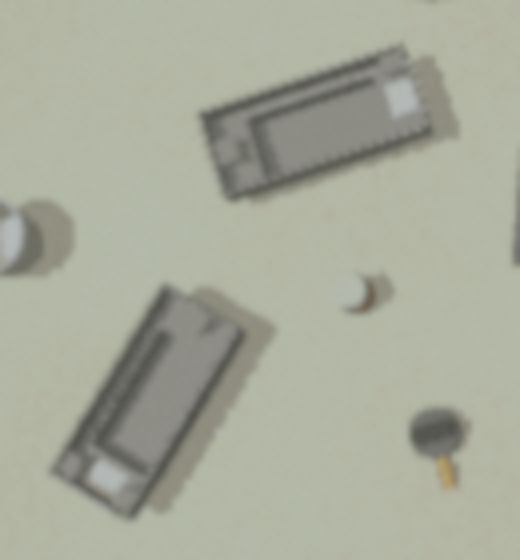

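View pics/tz2.png

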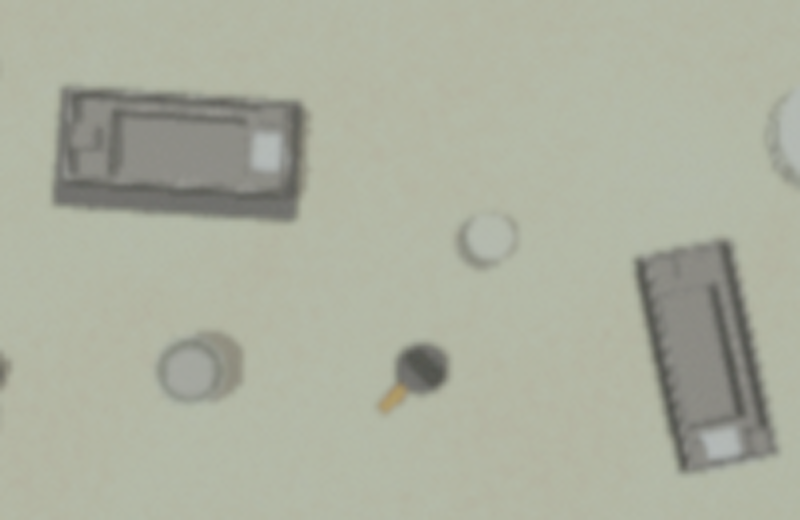

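View pics/sz1.png

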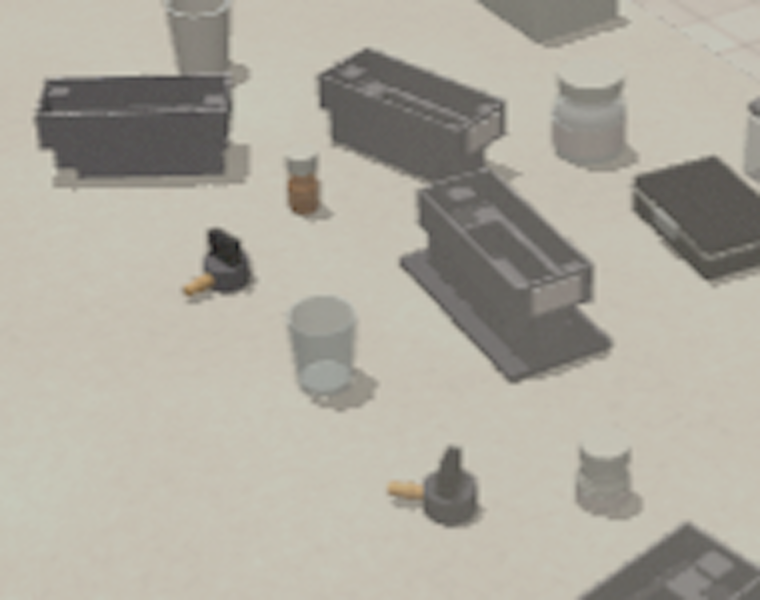

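View pics/sz2.png

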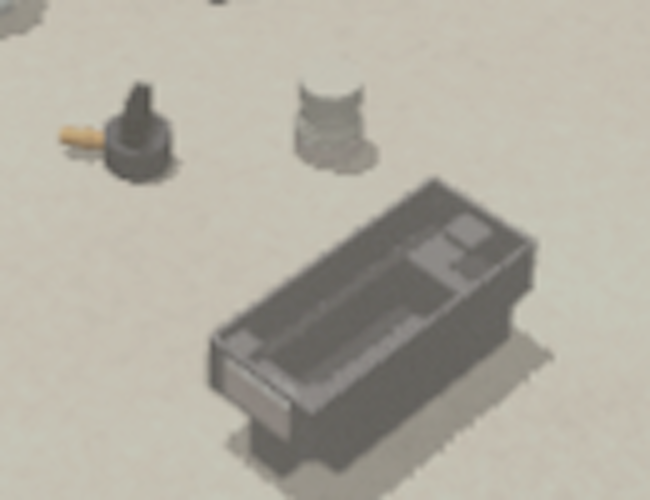

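```bash
cat >> h.py <<'E'
from scipy.optimize import minimize
def box(x0,x1,y0,y1,z0,z1): return np.array([[x,y,z] for x in(x0,x1) for y in(y0,y1) for z in(z0,z1)],float)
CR=[box(-78.5,78.5,-33,33,33,66),box(-52,52,-27,27,0,66),box(52,72,-11,11,0,40),box(-72,-52,14,27,0,40),box(-72,-52,-27,-14,0,40)]
# chamber
th=np.linspace(0,2*np.pi,24,endpoint=False)
def cyl(r,z0,z1): return np.array([[r*np.cos(t),r*np.sin(t),z] for t in th for z in(z0,z1)])
CH=[cyl(19,0,20),box(-6,6,-15,15,20,42),box(15,42,-5,5,5,15)]
K=4
def sil(c,parts,p,z,roi):
    x,y,a=p; ca,sa=np.cos(a),np.sin(a)
    u0,v0,u1,v1=roi
    m=np.zeros(((v1-v0)*K,(u1-u0)*K),np.uint8)
    for b in parts:
        w=np.stack([ca*b[:,0]-sa*b[:,1]+x,sa*b[:,0]+ca*b[:,1]+y,b[:,2]+z],-1)
        uv=w2px(c,w)
        q=((uv+0.5-np.array([u0,v0]))*K-0.5)
        hull=cv2.convexHull(q.astype(np.float32))
        cv2.fillConvexPoly(m,np.round(hull*16).astype(np.int32),255,shift=4)
    return cv2.resize(m,(u1-u0,v1-v0),interpolation=cv2.INTER_AREA)/255.
def fit(obs,parts,p0,z):
    """obs: list of (cam,mask)"""
    O=[]
    for c,m in obs:
        ys,xs=np.nonzero(m); roi=(max(xs.min()-12,0),max(ys.min()-12,0),min(xs.max()+13,512),min(ys.max()+13,384))
        O.append((c,m[roi[1]:roi[3],roi[0]:roi[2]].astype(float),roi))
    def cost(q):
        p=(p0[0]+q[0]*5,p0[1]+q[1]*5,p0[2]+q[2]*.05)
        return sum(((sil(c,parts,p,z,r)-m)**2).sum() for c,m,r in O)
    best=None
    for k in range(2):
        r=minimize(cost,[0,0,0] if best is None else best.x,method='Nelder-Mead',options=dict(xatol=.005,fatol=.05,initial_simplex=(np.zeros(3) if best is None else best.x)+np.array([[0,0,0],[2,0,0],[0,2,0],[0,0,2]])*(1 if k==0 else .4)))
        if best is None or r.fun<best.fun: best=r
    q=best.x
    return np.array([p0[0]+q[0]*5,p0[1]+q[1]*5,p0[2]+q[2]*.05]),best.fun
E
python3 - <<'E'
from h import *
np.set_printoptions(precision=3,suppress=True)
C={n:cap(n) for n in('top','side')}
M={}
for n in C:
  for q in('base_crate','crate_a','chamber_a'):
    for d in ctrl.regions_of(n,q):
        m=np.array(d['mask']); print(n,q,d['score'],np.array(d['uv']),m.sum())
        M.setdefault((n,q),[]).append((d['score'],d['uv'],m))
import pickle; pickle.dump((C,M),open('m0.pkl','wb'))
for uv in [(251.3,207.2),(135.1,258.3),(384.5,261.1),(175.8,186),(204,264),(315,262),(206,276),(304,270.5)]: print(uv,px2w(C['top'],uv,10)[:2])
for uv in [(258.9,197.9),(171.4,159.6),(289.4,289.1),(239.1,158.7),(246.1,244.8),(192.1,189.8),(231.5,241.6)]: print(uv,px2w(C['side'],uv,5)[:2])
q=ctrl.sense()['ee_rot']; print(R.from_quat([q[1],q[2],q[3],q[0]]).as_matrix())
E
```

```text
top base_crate 0.85 [251.4 208.6] 1891
top base_crate 0.32 [257.2 263.9] 270
top crate_a 0.94 [131.7 256.7] 1459
top crate_a 0.79 [172.6 185. ] 1398
top crate_a 0.69 [386.7 263.5] 1475
top chamber_a 0.57 [315.3 261. ] 112
top chamber_a 0.52 [206.3 268.8] 177
top chamber_a 0.48 [302.1 135.5] 249
side base_crate 0.87 [260.5 191.7] 1676
side crate_a 0.7 [235.  148.8] 1044
side crate_a 0.64 [243.8 243.1] 234
side crate_a 0.6 [292.4 282.5] 2261
side crate_a 0.45 [284.9 235.1] 251
side chamber_a 0.71 [245.9 242.2] 249
side chamber_a 0.71 [192.8 185.1] 188
(251.3, 207.2) [587.975  15.591]
(135.1, 258.3) [436.508 356.188]
(384.5, 261.1) [ 428.437 -374.405]
(175.8, 186) [651.631 240.588]
(204, 264) [421.301 152.707]
(315, 262) [ 427.158 -169.76 ]
(206, 276) [386.651 146.462]
(304, 270.5) [ 402.701 -137.476]
(258.9, 197.9) [577.267  -2.273]
(171.4, 159.6) [449.486 351.353]
(289.4, 289.1) [ 431.177 -358.615]
(239.1, 158.7) [647.966 230.12 ]
(246.1, 244.8) [ 429.2   -164.667]
(192.1, 189.8) [425.882 148.57 ]
(231.5, 241.6) [ 403.021 -131.822]
[[ 0.     0.328  0.945]
 [-0.     0.945 -0.328]
 [-1.    -0.     0.   ]]
```

Run:
```python
from h import *
import pickle
np.set_printoptions(precision=3,suppress=True)
C,M=pickle.load(open('m0.pkl','rb'))
PL=[box(-90,90,-45,45,-8,0)]
print({n:C[n]['xyz'] for n in C})
def near(n,q,uv):
    l=[x for x in M.get((n,q),[]) if np.hypot(*(np.array(x[1])-uv))<20]
    return l[0][2] if l else None
T=[('base','base_crate',(251,208),(260,195),(580,5,-1.6),8,CR),
('L','crate_a',(132,257),(170,155),(440,353,2.5),0,CR),('T','crate_a',(173,185),(235,150),(650,235,-1.3),0,CR),('R','crate_a',(386,262),(292,284),(430,-368,-2.9),0,CR),
('ch1','chamber_a',(206,266),(192,186),(424,150,-2.9),0,CH),('ch2','chamber_a',(315,261),(246,243),(428,-167,2.3),0,CH)]
for nm,q,ut,us,p0,z,parts in T:
    mt=near('top',q,ut);ms=near('side',q,us)
    obs=[]
    if mt is not None: obs.append((C['top'],mt))
    if ms is not None: obs.append((C['side'],ms))
    for o in [obs]+[[x] for x in obs]:
        p,f=fit(o,parts,p0,z); print(nm,len(o),p,f)
    if nm=='base': print('plate',[fit(o,parts+PL,p0,z) for o in [obs]+[[x] for x in obs]])
```

```text
{'top': array([ 386.733,   -8.179, 1453.016]), 'side': array([  -86.414, -1006.681,   867.375])}
base 2 [584.493   1.781  -1.627] 906.9247520184545
base 1 [578.713   5.497  -1.631] 474.9545251826221
base 1 [587.69    3.698  -1.653] 425.3296270665129
plate [(array([587.337,   8.516,  -1.627]), np.float64(182.399538638985)), (array([585.677,   8.025,  -1.636]), np.float64(35.18714340638216)), (array([591.554,  11.086,  -1.652]), np.float64(37.49031910803537))]
L 1 [443.945 356.759   2.613] 42.96379853902346
L 1 [443.945 356.759   2.613] 42.96379853902346
T 2 [647.264 239.676  -1.263] 154.1929565551711
T 1 [646.293 239.546  -1.256] 24.58179161860823
T 1 [653.049 246.457  -1.253] 44.67034217608612
R 2 [ 436.224 -368.478   -2.949] 118.39669357939255
R 1 [ 435.228 -368.439   -2.966] 38.739500192233756
R 1 [ 437.601 -367.55    -2.931] 56.82602076124568
ch1 2 [426.182 154.922  -2.922] 47.04207612456747
ch1 1 [423.56  154.673  -2.852] 10.184636678200691
ch1 1 [429.232 157.954  -2.918] 9.073325643983084
ch2 2 [ 430.676 -169.373    2.296] 90.55378700499807
ch2 1 [ 428.452 -170.786    2.347] 55.57147251057286
ch2 1 [ 432.67  -167.58     2.328] 21.63749327181853
```

```bash
cat >> h.py <<'E'
def go(x,y,z,yaw=None):
    s=ctrl.sense(); q=s['ee_rot']; M=R.from_quat([q[1],q[2],q[3],q[0]]).as_matrix()
    d=M.T@(np.array([x,y,z])-s['eef_pos'])/1000
    y0=np.arctan2(M[1,1],M[0,1]); t=0 if yaw is None else -((yaw-y0+np.pi)%(2*np.pi)-np.pi)
    print('pos',np.round(s['eef_pos'],1),'yaw',round(y0,3),'grip',round(s['grip_width'],3),'F',np.round(s['force'],1),'t',s['time_s'],'j6',round(s['joints'][5],2))
    print('d tool',np.round(d,4),'turn',round(t,3), 'alt',round(t-np.sign(t)*np.pi,3))
E
python3 -c "
from h import *
go(425.5,155.5,120,-2.9)"
```

```text
pos [172.  496.  231.3] yaw 1.237 grip 0.997 F [ 0.5  0.2 -0.1] t 0.9 j6 -0.22
d tool [ 0.1113 -0.2387  0.351 ] turn -2.146 alt 0.995
```

Request:
{"fn": "arm_command", "kwargs": {
  "plan": [
    [0, -0.0239, 0.0351, 0, 1],
    [0, -0.0239, 0.0351, 0, 1],
    [0, -0.0239, 0.0351, 0, 1],
    [0, -0.0239, 0.0351, 0, 1],
    [0, -0.0239, 0.0351, 0, 1],
    [0, -0.0239, 0.0351, 0, 1],
    [0, -0.0239, 0.0351, 0, 1],
    [0, -0.0239, 0.0351, 0, 1],
    [0, -0.0239, 0.0351, 0, 1],
    [0, -0.0239, 0.0351, 0, 1]
  ]
}}

```text
time_s: 2.15
eef_pos: [426.1, 154.0, 231.5]
ee_rot: [0.697, 0.118, 0.697, -0.117]
force: [0.7, 0.6, -0.3]
grip_width: 1.0
```

Request:
{"fn": "arm_command", "kwargs": {
  "plan": [
    [0.018, 0, 0, 0.166, 1],
    [0.018, 0, 0, 0.166, 1],
    [0.018, 0, 0, 0.166, 1],
    [0.018, 0, 0, 0.166, 1],
    [0.018, 0, 0, 0.166, 1],
    [0.018, 0, 0, 0.165, 1],
    [0, 0, 0, 0, 1]
  ]
}}

```text
time_s: 3.02
eef_pos: [424.8, 155.1, 122.6]
ee_rot: [0.556, 0.435, 0.558, -0.436]
force: [0.7, 0.1, -0.8]
grip_width: 0.998
```

```bash
python3 -c "
from h import *
cap('top','t1.png')
go(425.5,155.5,23,-2.9)
import cv2
i=cv2.imread('pics/t1.png');cv2.imwrite('pics/t1z.png',cv2.resize(i[200:330,150:280],None,fx=4,fy=4,interpolation=2))
"
```

```text
pos [425.4 155.2 123.4] yaw 0.245 grip 0.998 F [ 0.1 -0.8  0.3] t 3.075 j6 -0.16
d tool [ 0.1004  0.0003 -0.0002] turn -3.138 alt 0.004
```

View pics/t1z.png

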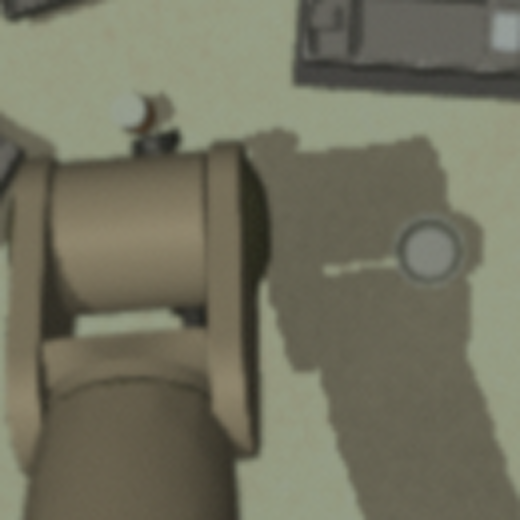

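Request:
{"fn": "arm_command", "kwargs": {
  "plan": [
    [0.03, 0, 0, 0, 0.7],
    [0.03, 0, 0, 0, 0.7],
    [0.02, 0, 0, 0, 0.7],
    [0.01, 0, 0, 0, 0.7],
    [0.009, 0, 0, 0, 0.7],
    [0, 0, 0, 0, 0.7]
  ],
  "squeeze": 40
}}

```text
time_s: 3.82
eef_pos: [425.4, 155.2, 24.4]
ee_rot: [0.557, 0.436, 0.557, -0.436]
force: [0.4, 1.0, 0.7]
grip_width: 0.699
```

```bash
python3 -c "
from h import *
cap('side','s1.png')
go(425.5,155.5,23,-2.9)
import cv2
i=cv2.imread('pics/s1.png');cv2.imwrite('pics/s1z.png',cv2.resize(i[110:230,120:270],None,fx=4,fy=4,interpolation=2))
"
```

```text
pos [425.6 155.3  24.7] yaw 0.243 grip 0.697 F [ 0.4 -0.5 -0.7] t 3.875 j6 -0.15
d tool [ 0.0017 -0.0001 -0.0003] turn -3.141 alt 0.001
```

View pics/s1z.png

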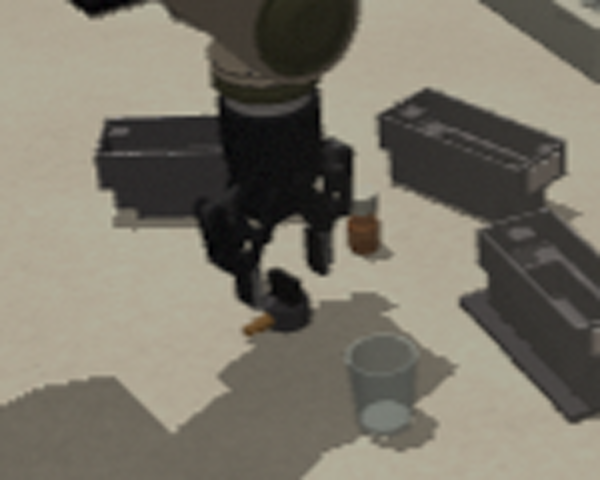

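Request:
{"fn": "arm_command", "kwargs": {
  "plan": [
    [0, 0, 0, 0, 0],
    [0, 0, 0, 0, 0],
    [0, 0, 0, 0, 0],
    [0, 0, 0, 0, 0],
    [0, 0, 0, 0, 0],
    [0, 0, 0, 0, 0]
  ],
  "squeeze": 40
}}

```text
time_s: 4.62
eef_pos: [425.4, 155.2, 24.5]
ee_rot: [0.557, 0.436, 0.557, -0.436]
force: [-1.8, 0.2, 4.9]
grip_width: 0.133
```

```bash
python3 -c "
from h import *
cap('side','s2.png')
go(425.5,155.5,23,-2.9)
import cv2
i=cv2.imread('pics/s2.png');cv2.imwrite('pics/s2z.png',cv2.resize(i[110:230,120:270],None,fx=4,fy=4,interpolation=2))
"
```

```text
pos [425.4 155.2  24.5] yaw 0.242 grip 0.13 F [-1.5  1.1  5.6] t 4.675 j6 -0.15
d tool [ 0.0015  0.0002 -0.0002] turn -3.141 alt 0.0
```

View pics/s2z.png

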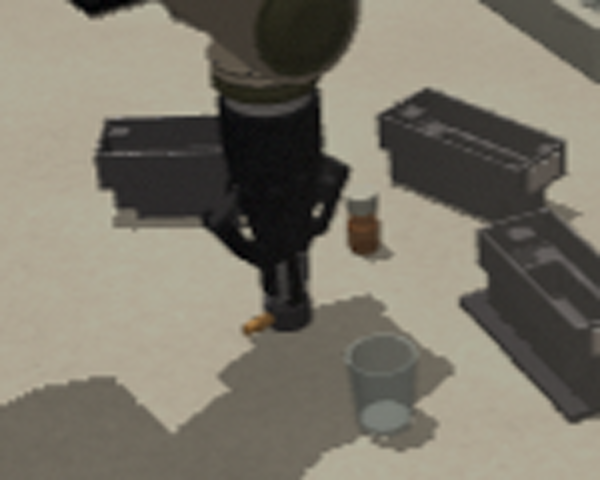

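Request:
{"fn": "arm_command", "kwargs": {
  "plan": [
    [-0.02, 0, 0, 0, 0],
    [-0.03, 0, 0, 0, 0],
    [-0.03, 0, 0, 0, 0],
    [-0.03, 0, 0, 0, 0],
    [-0.01, 0, 0, 0, 0],
    [0, 0, 0, 0, 0]
  ]
}}

```text
time_s: 5.42
eef_pos: [425.2, 155.2, 143.9]
ee_rot: [0.557, 0.436, 0.557, -0.436]
force: [-0.4, 0.4, -2.2]
grip_width: 0.127
```

```bash
python3 -c "
from h import *
c=cap('side','s3.png')
go(588,9.5-0,145,-1.63)
for f in('chamber_a','chamber_a_nipple'):
  for d in ctrl.place_of('side',f): print(f,d)
for d in ctrl.regions_of('side','chamber_a'): print(d['uv'],d['score'],d['mask'].sum())
s=ctrl.sense()['eef_pos']
P=s-np.array([0,0,24.5]); n=P+42*np.array([np.cos(.242+np.pi),np.sin(.242+np.pi),0])+np.array([0,0,10])
print(w2px(c,P),w2px(c,n))
import cv2
i=cv2.imread('pics/s3.png');cv2.imwrite('pics/s3z.png',cv2.resize(i[50:200,120:270],None,fx=4,fy=4,interpolation=2))
"
```

```text
pos [424.9 155.1 143.3] yaw 0.242 grip 0.129 F [ 0.2  0.2 -1.8] t 5.475 j6 -0.15
d tool [-0.0019  0.1234  0.1805] turn 1.872 alt -1.27
chamber_a {'uv': [249.6, 245.3], 'score': 0.71}
chamber_a {'uv': [191.8, 155.5], 'score': 0.62}
chamber_a_nipple {'uv': [229.0, 241.3], 'score': 0.52}
[189.8, 155.0] 0.49 132
[248.3, 242.6] 0.47 237
[187.94904065 157.78345802] [176.66456508 160.19946396]
```

View pics/s3z.png

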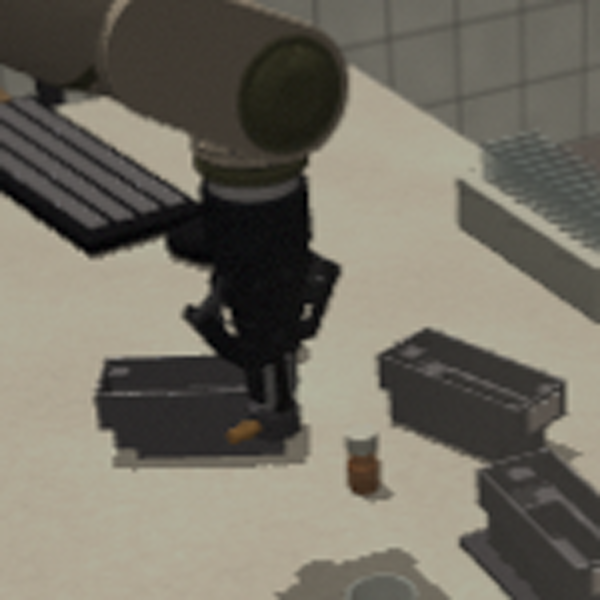

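```bash
python3 -c "
from h import *
go(587.1,19.5,145,1.508)"
```

```text
pos [424.9 155.1 143.2] yaw 0.242 grip 0.127 F [-0.4  0.3 -1.2] t 5.625 j6 -0.15
d tool [-0.0021  0.125   0.1706] turn -1.266 alt 1.876
```

Request:
{"fn": "arm_command", "kwargs": {
  "plan": [
    [0, 0.0208, 0.0284, 0, 0],
    [0, 0.0208, 0.0284, 0, 0],
    [0, 0.0208, 0.0284, 0, 0],
    [0, 0.0208, 0.0284, 0, 0],
    [0, 0.0209, 0.0285, 0, 0],
    [0, 0.0209, 0.0285, 0, 0],
    [0, 0, 0, 0, 0]
  ]
}}

```text
time_s: 6.5
eef_pos: [588.4, 18.0, 142.9]
ee_rot: [0.556, 0.436, 0.557, -0.437]
force: [0.1, 0.1, -2.0]
grip_width: 0.124
```

Request:
{"fn": "arm_command", "kwargs": {
  "plan": [
    [0, 0, 0, -0.158, 0],
    [0, 0, 0, -0.158, 0],
    [0, 0, 0, -0.158, 0],
    [0, 0, 0, -0.158, 0],
    [0, 0, 0, -0.158, 0],
    [0, 0, 0, -0.158, 0],
    [0, 0, 0, -0.159, 0],
    [0, 0, 0, -0.159, 0],
    [0, 0, 0, 0, 0]
  ]
}}

```text
time_s: 7.62
eef_pos: [587.0, 20.1, 143.7]
ee_rot: [0.706, 0.023, 0.707, -0.022]
force: [0.3, -0.6, -2.1]
grip_width: 0.128
```

```bash
python3 -c "
from h import *
c=cap('side','s4.png');t=cap('top','t4.png')
go(587.1,19.5,37,1.508)
import cv2
i=cv2.imread('pics/s4.png');cv2.imwrite('pics/s4z.png',cv2.resize(i[90:220,190:340],None,fx=4,fy=4,interpolation=2))
i=cv2.imread('pics/t4.png');cv2.imwrite('pics/t4z.png',cv2.resize(i[150:280,190:340],None,fx=4,fy=4,interpolation=2))
"
```

```text
pos [587.2  19.9 143.9] yaw 1.505 grip 0.126 F [ 0.1 -0.4 -1.6] t 7.725 j6 -1.67
d tool [ 0.1069 -0.0004 -0.    ] turn -0.003 alt 3.139
```

View pics/s4z.png

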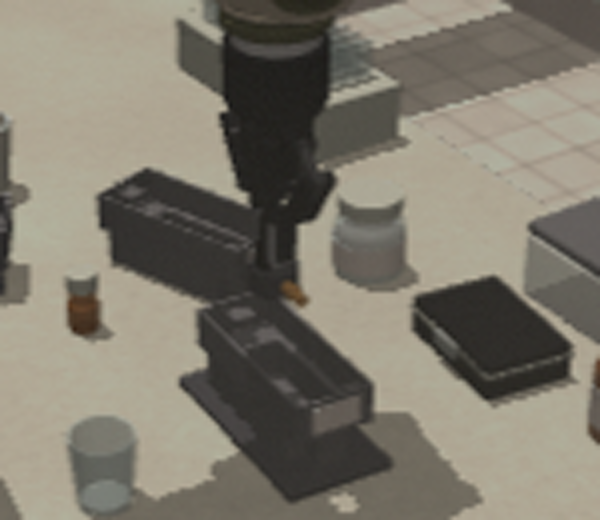

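View pics/t4z.png

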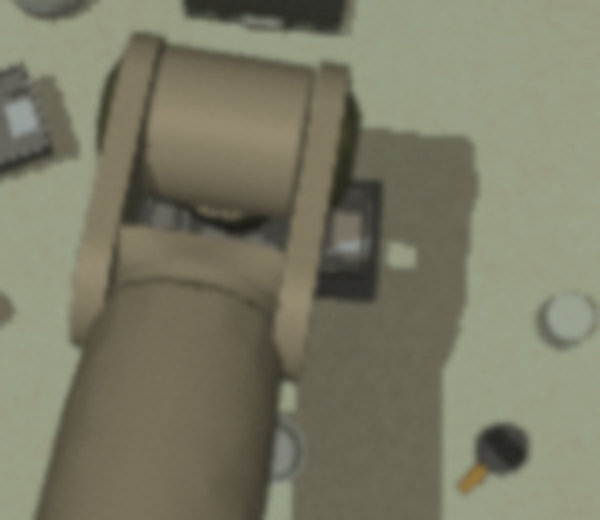

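Request:
{"fn": "arm_command", "kwargs": {
  "plan": [
    [0.03, 0, 0, 0, 0],
    [0.02, 0, 0, 0, 0],
    [0.015, 0, 0, 0, 0],
    [0.015, 0, 0, 0, 0],
    [0.01, 0, 0, 0, 0],
    [0.008, 0, 0, 0, 0],
    [0, 0, 0, 0, 0]
  ]
}}

```text
time_s: 8.6
eef_pos: [587.4, 19.5, 45.9]
ee_rot: [0.707, 0.022, 0.707, -0.022]
force: [-0.1, 0.0, -0.7]
grip_width: 0.13
```

Request:
{"fn": "arm_command", "kwargs": {
  "plan": [
    [0.004, 0, 0, 0, 0],
    [0.003, 0, 0, 0, 0],
    [0, 0, 0, 0, 0]
  ]
}}

```text
time_s: 8.98
eef_pos: [587.5, 19.6, 39.2]
ee_rot: [0.707, 0.022, 0.707, -0.022]
force: [-0.3, -0.2, -0.9]
grip_width: 0.126
```

Request:
{"fn": "arm_command", "kwargs": {
  "plan": [
    [0.002, 0, 0, 0, 0],
    [0.001, 0, 0, 0, 0],
    [0, 0, 0, 0, 0]
  ]
}}

```text
time_s: 9.35
eef_pos: [587.6, 19.5, 36.5]
ee_rot: [0.707, 0.022, 0.707, -0.022]
force: [-1.0, 0.2, 0.8]
grip_width: 0.127
```

```bash
python3 -c "
from h import *
c=cap('side','s5.png')
go(587.1,19.5,37,1.508)
import cv2
i=cv2.imread('pics/s5.png');cv2.imwrite('pics/s5z.png',cv2.resize(i[90:220,190:340],None,fx=4,fy=4,interpolation=2))
"
```

```text
pos [587.6  19.5  36.5] yaw 1.508 grip 0.122 F [-1.7 -0.8  2.1] t 9.4 j6 -1.67
d tool [-0.0005 -0.0001 -0.0005] turn 0.0 alt -3.142
```

View pics/s5z.png

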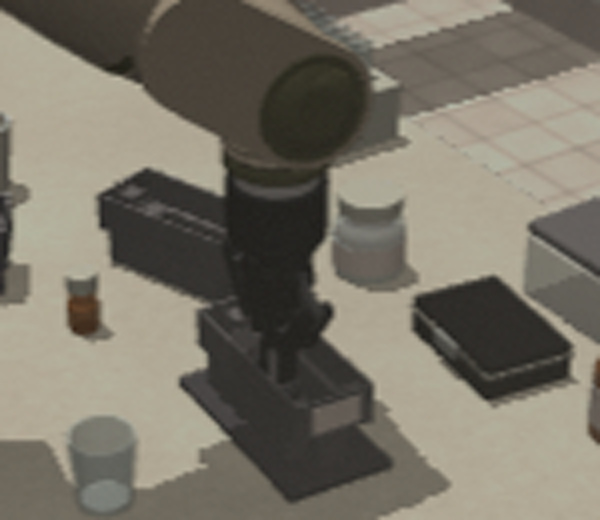

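Request:
{"fn": "arm_command", "kwargs": {
  "plan": [
    [0, 0, 0, 0, 0.3],
    [0, 0, 0, 0, 0.3],
    [0, 0, 0, 0, 0.3],
    [-0.01, 0, 0, 0, 0.3],
    [-0.03, 0, 0, 0, 0.3],
    [-0.04, 0, 0, 0, 0.3],
    [-0.05, 0, 0, 0, 0.3],
    [-0.06, 0, 0, 0, 1],
    [-0.06, 0, 0, 0, 1]
  ]
}}

```text
time_s: 10.52
eef_pos: [587.1, 19.6, 289.1]
ee_rot: [0.707, 0.022, 0.706, -0.022]
force: [1.3, 0.4, -0.0]
grip_width: 0.715
```

```bash
python3 -c "
from h import *
c=cap('side','s6.png')
go(444,356.7,250,2.613+1.571)
import cv2
i=cv2.imread('pics/s6.png');cv2.imwrite('pics/s6z.png',cv2.resize(i[90:220,190:340],None,fx=4,fy=4,interpolation=2))
"
```

```text
pos [589.   19.4 297.9] yaw 1.508 grip 0.799 F [-0.6  0.2  7.7] t 10.575 j6 -1.67
d tool [ 0.0451  0.3276 -0.1664] turn -2.676 alt 0.466
```

View pics/s6z.png

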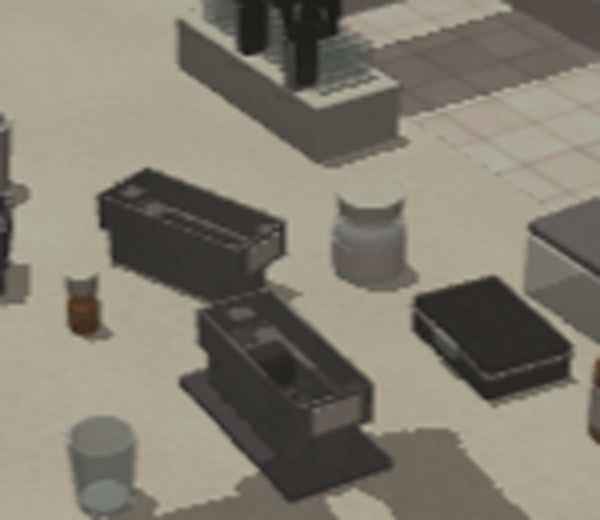

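Request:
{"fn": "arm_command", "kwargs": {
  "plan": [
    [0, 0.0364, -0.0185, 0, 1],
    [0, 0.0364, -0.0185, 0, 1],
    [0, 0.0364, -0.0185, 0, 1],
    [0, 0.0364, -0.0185, 0, 1],
    [0, 0.0364, -0.0185, 0, 1],
    [0, 0.0364, -0.0185, 0, 1],
    [0, 0.0364, -0.0185, 0, 1],
    [0, 0.0364, -0.0185, 0, 1],
    [0, 0.0364, -0.0184, 0, 1]
  ]
}}

```text
time_s: 11.7
eef_pos: [441.3, 358.1, 286.8]
ee_rot: [0.707, 0.022, 0.707, -0.022]
force: [0.9, 0.3, 0.2]
grip_width: 1.0
```

Request:
{"fn": "arm_command", "kwargs": {
  "plan": [
    [0.03, 0, 0, 0.155, 1],
    [0.04, 0, 0, 0.155, 1],
    [0.04, 0, 0, 0.156, 1],
    [0, 0, 0, 0, 1]
  ]
}}

```text
time_s: 12.2
eef_pos: [441.0, 356.4, 174.6]
ee_rot: [0.681, 0.183, 0.684, -0.185]
force: [0.2, 0.2, 0.4]
grip_width: 0.998
```

```bash
python3 -c "
from h import *
import pickle
C={n:cap(n,n+'7.png') for n in('top','side')}
go(444,356.7,25,1.042)
PL=[box(-90,90,-45,45,-8,0)]
for n in C:
  for q in('base_crate','crate_a','chamber_a'):
    for d in ctrl.regions_of(n,q):
        m=np.array(d['mask']); print(n,q,d['score'],np.round(d['uv']),m.sum())
        if q=='base_crate' and d['score']>.6: print(fit([(C[n],m)],CR+PL,(587,8,-1.63),8))
import cv2
i=cv2.imread('pics/side7.png');cv2.imwrite('pics/s7z.png',cv2.resize(i[60:220,130:330],None,fx=4,fy=4,interpolation=2))
i=cv2.imread('pics/top7.png');cv2.imwrite('pics/t7z.png',cv2.resize(i[150:300,150:340],None,fx=4,fy=4,interpolation=2))
"
```

```text
pos [442.6 357.2 178. ] yaw 1.045 grip 0.999 F [0.4 0.  0.7] t 12.3 j6 -0.57
d tool [ 0.153  -0.      0.0013] turn 0.003 alt -3.138
top base_crate 0.92 [253. 209.] 1641
(array([586.23814108,   8.72347448,  -1.63307745]), np.float64(222.62151480199924))
top crate_a 0.93 [389. 259.] 1459
top crate_a 0.88 [172. 185.] 1381
top crate_a 0.64 [140. 245.] 772
top chamber_a 0.73 [315. 263.] 127
top chamber_a 0.67 [253. 209.] 180
side base_crate 0.69 [260. 191.] 1695
(array([591.77301127,  10.11722069,  -1.64264843]), np.float64(74.10941945405614))
side base_crate 0.64 [245. 241.] 241
(array([587.  ,   8.  ,  -1.63]), np.float64(241.0))
side crate_a 0.81 [294. 280.] 2292
side crate_a 0.73 [236. 147.] 1101
side crate_a 0.71 [169. 151.] 1186
side chamber_a 0.74 [247. 243.] 186
side chamber_a 0.48 [262. 180.] 66
```

View pics/s7z.png

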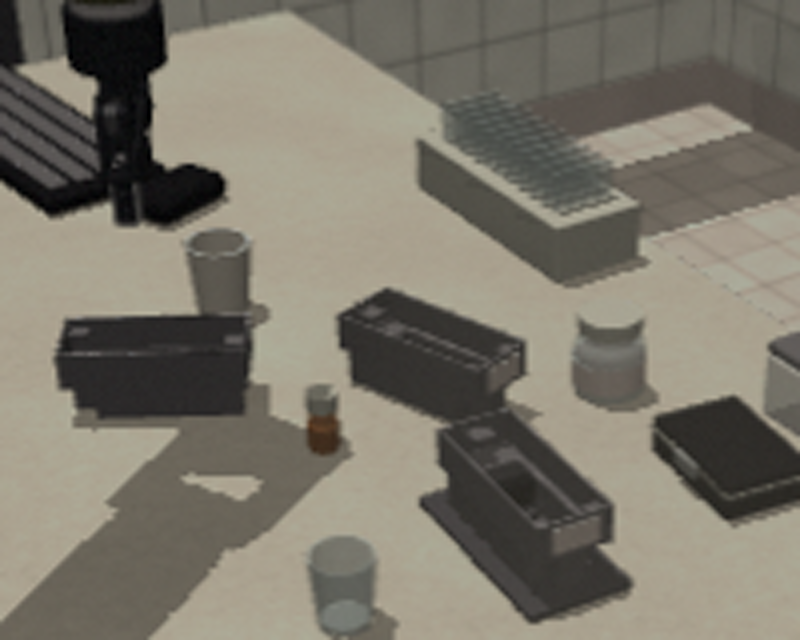

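View pics/t7z.png

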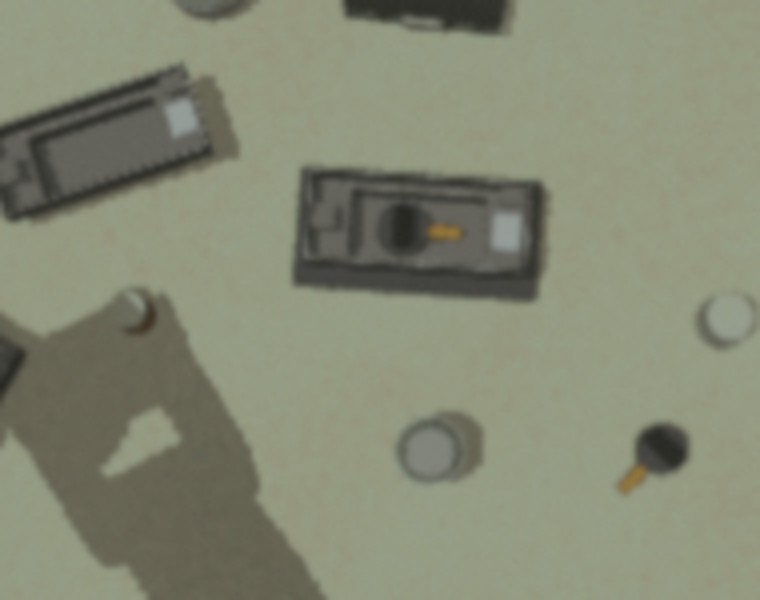

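```bash
python3 -c "
from h import *
c=cap('side')
for d in ctrl.regions_of('side','crate_a'):
  if abs(d['uv'][0]-169)<12 and abs(d['uv'][1]-151)<12: print(d['score'],fit([(c,np.array(d['mask']))],CR,(444,357,2.613),0))
go(444,356.7,25,1.042)
"
```

```text
0.64 (array([449.07744402, 360.7058547 ,   2.60772096]), np.float64(22.564982698961938))
pos [442.2 357.  176.8] yaw 1.042 grip 0.998 F [0.3 0.3 0.3] t 12.7 j6 -0.57
d tool [0.1518 0.0005 0.0017] turn 0.0 alt -3.141
```

Request:
{"fn": "arm_command", "kwargs": {
  "plan": [
    [0.03, 0, 0.0015, 0, 1],
    [0.03, 0, 0, 0, 1],
    [0.03, 0, 0, 0, 1],
    [0.02, 0, 0, 0, 1],
    [0.02, 0, 0, 0, 1],
    [0.012, 0, 0, 0, 1],
    [0.009, 0, 0, 0, 1],
    [0, 0, 0, 0, 1]
  ]
}}

```text
time_s: 13.7
eef_pos: [443.3, 356.1, 25.1]
ee_rot: [0.682, 0.185, 0.683, -0.185]
force: [0.8, -0.2, 0.8]
grip_width: 1.0
```

```bash
python3 -c "
from h import *
c=cap('side','s8.png')
go(444,356.7,25,1.042)
i=cv2.imread('pics/s8.png');cv2.imwrite('pics/s8z.png',cv2.resize(i[60:200,100:260],None,fx=4,fy=4,interpolation=2))
"
```

```text
pos [443.6 356.3  25.6] yaw 1.042 grip 1.001 F [-0.1 -0.1 -0.1] t 13.75 j6 -0.57
d tool [0.0006 0.0006 0.0002] turn 0.0 alt -3.142
```

View pics/s8z.png

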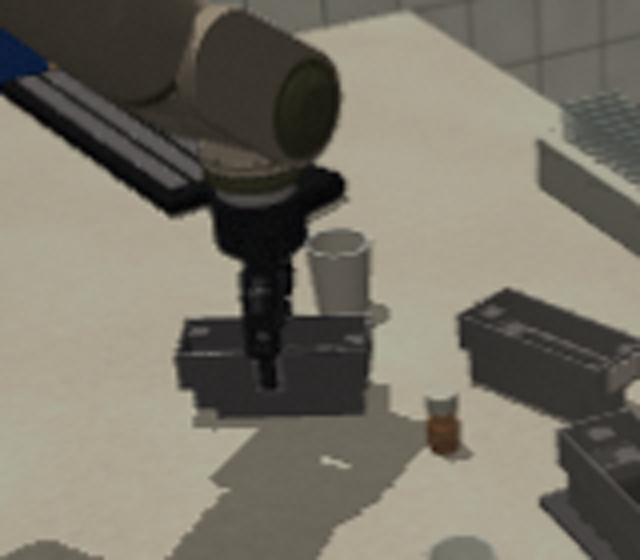

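Request:
{"fn": "arm_command", "kwargs": {
  "plan": [
    [0, 0, 0, 0, 0.6],
    [0, 0, 0, 0, 0.6],
    [0, 0, 0, 0, 0.6],
    [0, 0, 0, 0, 0.6],
    [0, 0, 0, 0, 0.6]
  ],
  "squeeze": 60
}}

```text
time_s: 14.38
eef_pos: [443.9, 356.5, 26.3]
ee_rot: [0.683, 0.185, 0.682, -0.184]
force: [0.3, 0.9, 5.8]
grip_width: 0.761
```

Request:
{"fn": "arm_command", "kwargs": {
  "plan": [
    [-0.01, 0, 0, 0, 0.6],
    [-0.03, 0, 0, 0, 0.6],
    [-0.04, 0, 0, 0, 0.6],
    [-0.04, 0, 0, 0, 0.6],
    [-0.04, 0, 0, 0, 0.6],
    [-0.02, 0, 0, 0, 0.6],
    [0, 0, 0, 0, 0.6]
  ]
}}

```text
time_s: 15.25
eef_pos: [443.6, 356.3, 206.7]
ee_rot: [0.683, 0.185, 0.682, -0.184]
force: [0.0, 0.9, -2.5]
grip_width: 0.763
```

```bash
python3 -c "
from h import *
C={n:cap(n,n+'9.png') for n in('side','top')}
go(587,8.2,195,1.509-1.571+3.1416)
for n in C:
 for d in ctrl.regions_of(n,'crate_a'): print(n,d['score'],np.round(d['uv']),d['mask'].sum())
i=cv2.imread('pics/side9.png');cv2.imwrite('pics/s9z.png',cv2.resize(i[20:190,100:260],None,fx=4,fy=4,interpolation=2)[:600])
"
```

```text
pos [442.9 355.9 204.3] yaw 1.042 grip 0.767 F [ 0.1  0.1 -2.2] t 15.35 j6 -0.57
d tool [ 0.0094 -0.2275  0.2998] turn -2.038 alt 1.104
side 0.97 [164. 104.] 1233
side 0.94 [238. 147.] 1037
side 0.55 [291. 281.] 2349
top 0.95 [173. 185.] 1388
top 0.7 [387. 261.] 1454
top 0.7 [128. 240.] 766
```

View pics/s9z.png

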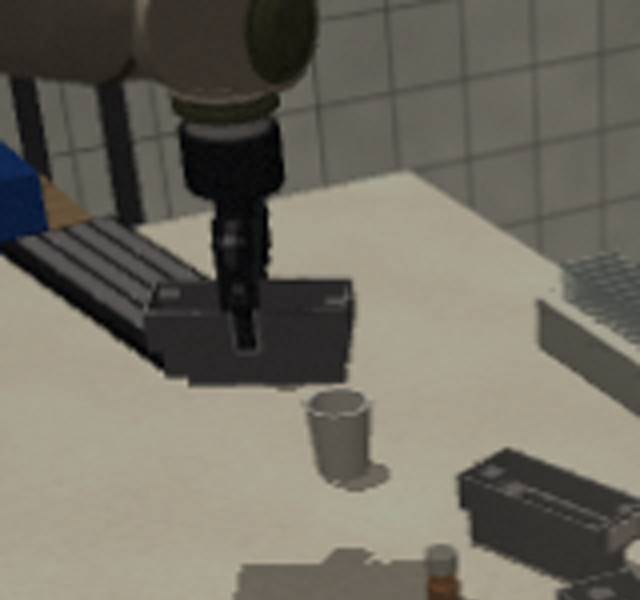

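Request:
{"fn": "arm_command", "kwargs": {
  "plan": [
    [0, -0.0253, 0.0333, 0, 0.6],
    [0, -0.0253, 0.0333, 0, 0.6],
    [0, -0.0253, 0.0333, 0, 0.6],
    [0, -0.0253, 0.0333, 0, 0.6],
    [0, -0.0253, 0.0333, 0, 0.6],
    [0, -0.0253, 0.0333, 0, 0.6],
    [0, -0.0253, 0.0333, 0, 0.6],
    [0, -0.0253, 0.0333, 0, 0.6],
    [0, -0.0253, 0.0333, 0, 0.6],
    [0, 0, 0, 0, 0.6]
  ]
}}

```text
time_s: 16.7
eef_pos: [587.5, 6.1, 203.9]
ee_rot: [0.682, 0.186, 0.683, -0.186]
force: [-0.2, 0.6, -2.9]
grip_width: 0.759
```

Request:
{"fn": "arm_command", "kwargs": {
  "plan": [
    [0, 0, 0, 0.157, 0.6],
    [0, 0, 0, 0.157, 0.6],
    [0, 0, 0, 0.158, 0.6],
    [0, 0, 0, 0.158, 0.6],
    [0, 0, 0, 0.158, 0.6],
    [0, 0, 0, 0.158, 0.6],
    [0, 0, 0, 0.158, 0.6],
    [0, 0, 0, 0, 0.6]
  ]
}}

```text
time_s: 17.7
eef_pos: [586.8, 9.3, 204.7]
ee_rot: [-0.484, -0.515, -0.485, 0.515]
force: [-0.5, 0.6, -1.7]
grip_width: 0.764
```

```bash
python3 -c "
from h import *
C={n:cap(n,n+'10.png') for n in('side','top')}
go(587,8.2,91.6,-0.062)
for n in C:
 for d in ctrl.regions_of(n,'crate_a'): print(n,d['score'],np.round(d['uv']),d['mask'].sum())
i=cv2.imread('pics/side10.png');cv2.imwrite('pics/s10z.png',cv2.resize(i[60:220,180:360],None,fx=4,fy=4,interpolation=2)[:600])
i=cv2.imread('pics/top10.png');cv2.imwrite('pics/t10z.png',cv2.resize(i[150:280,190:340],None,fx=4,fy=4,interpolation=2)[:600])
"
```

```text
pos [587.    9.  204.9] yaw -0.058 grip 0.766 F [ 1.3  0.4 -1.4] t 17.8 j6 -0.13
d tool [0.1133 0.0002 0.0008] turn 0.004 alt -3.138
side 0.97 [267. 140.] 1043
side 0.89 [232. 148.] 960
side 0.72 [292. 282.] 2371
side 0.22 [260. 189.] 1587
top 0.91 [387. 260.] 1492
top 0.87 [264. 205.] 398
top 0.75 [171. 186.] 1417
```

View pics/s10z.png

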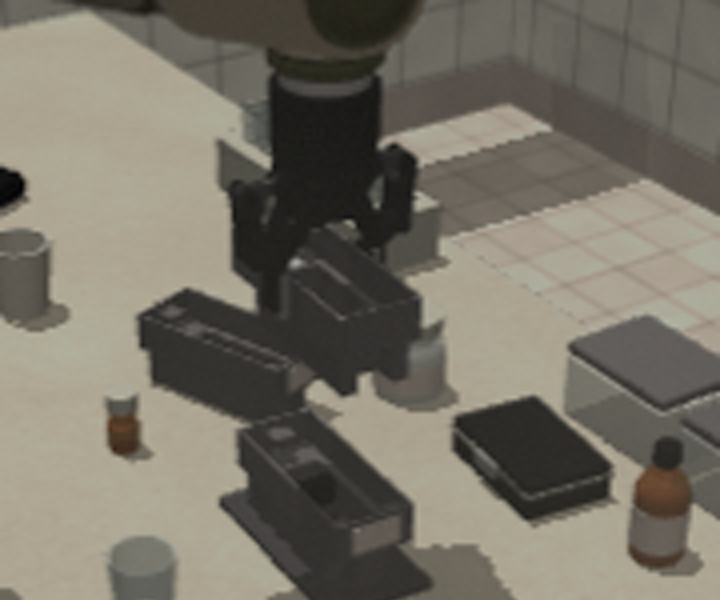

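View pics/t10z.png

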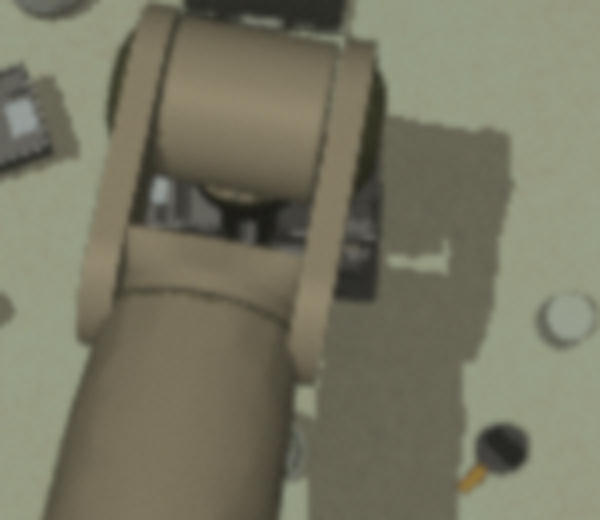

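Request:
{"fn": "arm_command", "kwargs": {
  "plan": [
    [0.03, 0, 0.0005, 0, 0.6],
    [0.03, 0, 0, 0.002, 0.6],
    [0.02, 0, 0, 0, 0.6],
    [0.015, 0, 0, 0, 0.6],
    [0, 0, 0, 0, 0.6]
  ]
}}

```text
time_s: 18.52
eef_pos: [586.9, 8.0, 109.6]
ee_rot: [-0.483, -0.515, -0.484, 0.516]
force: [0.1, -0.4, -1.5]
grip_width: 0.765
```

```bash
python3 -c "
from h import *
C={n:cap(n,n+'11.png') for n in('side','top')}
go(587,8.2,91.6,-0.062)
for n in C:
 for q in ('crate_a','base_crate'):
  for d in ctrl.regions_of(n,q): print(n,q,d['score'],np.round(d['uv']),d['mask'].sum())
i=cv2.imread('pics/side11.png');cv2.imwrite('pics/s11z.png',cv2.resize(i[110:230,200:330],None,fx=5,fy=5,interpolation=2)[:600])
i=cv2.imread('pics/top11.png');cv2.imwrite('pics/t11z.png',cv2.resize(i[170:270,200:320],None,fx=6,fy=6,interpolation=2)[:600])
"
```

```text
pos [587.6   7.8 111. ] yaw -0.064 grip 0.765 F [-0.2  0.4 -1.1] t 18.625 j6 -0.12
d tool [ 0.0194 -0.0007 -0.0003] turn -0.002 alt 3.14
side crate_a 0.85 [292. 280.] 2270
side crate_a 0.79 [266. 168.] 926
side crate_a 0.76 [228. 148.] 580
side crate_a 0.34 [246. 241.] 234
side base_crate 0.9 [261. 194.] 1216
top crate_a 0.81 [174. 184.] 1323
top crate_a 0.61 [389. 263.] 1454
top crate_a 0.54 [279. 209.] 90
top base_crate 0.63 [278. 216.] 158
```

View pics/s11z.png

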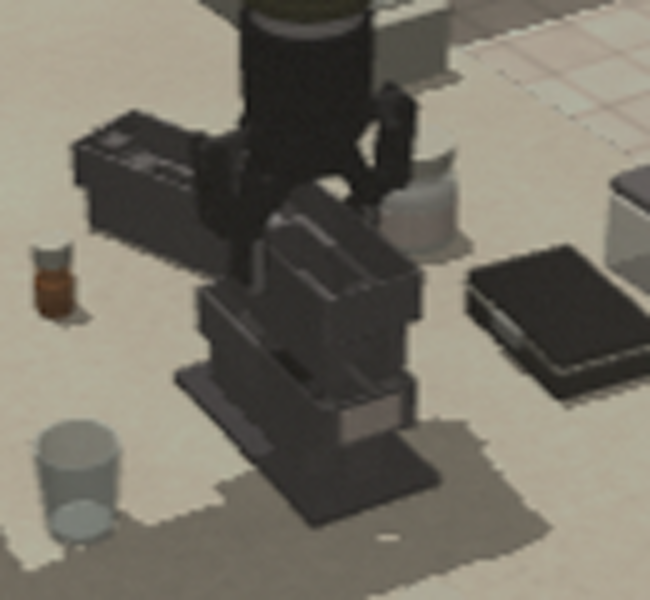

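View pics/t11z.png

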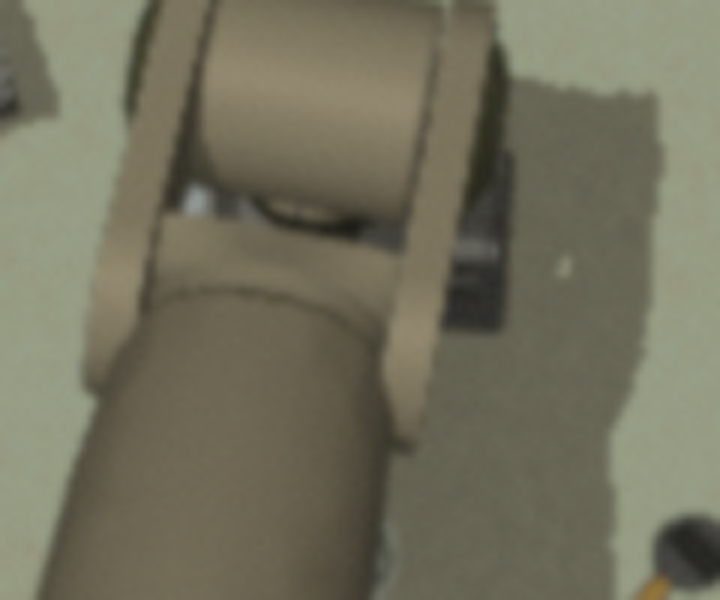

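```bash
cat >> h.py <<'E'
def wire(c,img,off,k,p,z,col,parts):
    x,y,a=p; ca,sa=np.cos(a),np.sin(a)
    for b in parts:
        w=np.stack([ca*b[:,0]-sa*b[:,1]+x,sa*b[:,0]+ca*b[:,1]+y,b[:,2]+z],-1)
        uv=((w2px(c,w)+0.5-np.array(off))*k-.5)
        for i in range(8):
            for j in (1,2,4):
                if not i&j: cv2.line(img,tuple(np.round(uv[i]).astype(int)),tuple(np.round(uv[i|j]).astype(int)),col,1,cv2.LINE_AA)
def overlay(c,roi,k,items,f,gam=.6):
    u,v,w,h=roi
    i=cv2.resize(c['color'][v:v+h,u:u+w,::-1],None,fx=k,fy=k,interpolation=cv2.INTER_CUBIC)
    i=np.clip((i/255.)**gam*255,0,255).astype('uint8')
    for p,z,col,parts in items: wire(c,i,(u,v),k,p,z,col,parts)
    cv2.imwrite('pics/'+f,i)
E
python3 -c "
from h import *
c=cap('side')
overlay(c,(215,140,90,90),7,[((591.6,10.6,-1.645),8,(0,255,0),CR[:1]),((587.5+5,7.9+2.5,1.507),85,(0,0,255),CR[:1])],'o1.png')
"
```

```text
(no output)
```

View pics/o1.png

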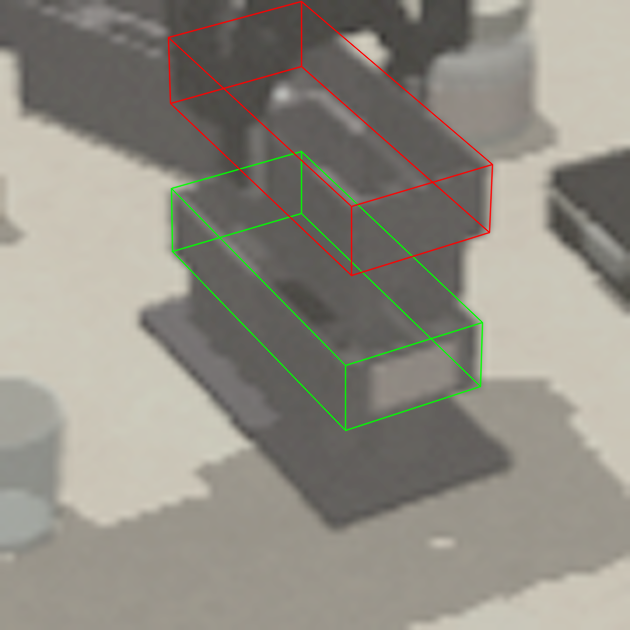

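Request:
{"fn": "arm_command", "kwargs": {
  "plan": [
    [0.006, -0.0008, 0, 0, 0.6],
    [0.005, 0, 0, 0, 0.6],
    [0.003, 0, 0, 0, 0.6],
    [0, 0, 0, 0, 0.6]
  ]
}}

```text
time_s: 19.38
eef_pos: [586.3, 7.9, 96.0]
ee_rot: [-0.484, -0.516, -0.484, 0.516]
force: [0.8, -0.4, -0.8]
grip_width: 0.764
```

Request:
{"fn": "arm_command", "kwargs": {
  "plan": [
    [0.002, 0, 0, 0, 0.6],
    [0.002, 0, 0, 0, 0.6],
    [0, 0, 0, 0, 0.6]
  ]
}}

```text
time_s: 19.75
eef_pos: [586.5, 7.9, 92.4]
ee_rot: [0.484, 0.516, 0.484, -0.516]
force: [-0.1, 0.7, -1.9]
grip_width: 0.764
```

Request:
{"fn": "arm_command", "kwargs": {
  "plan": [
    [0.001, 0, 0, 0, 0.6],
    [0, 0, 0, 0, 0.6]
  ]
}}

```text
time_s: 20.0
eef_pos: [586.5, 7.9, 92.3]
ee_rot: [0.484, 0.516, 0.484, -0.516]
force: [-3.7, 0.3, 8.0]
grip_width: 0.763
```

Request:
{"fn": "arm_command", "kwargs": {
  "plan": [
    [0.001, 0, 0, 0, 0.6],
    [0, 0, 0, 0, 0.6]
  ]
}}

```text
time_s: 20.25
eef_pos: [586.5, 8.0, 92.2]
ee_rot: [0.484, 0.516, 0.483, -0.516]
force: [-7.2, 1.5, 15.2]
grip_width: 0.765
```

Request:
{"fn": "arm_command", "kwargs": {
  "plan": [
    [-0.002, 0, 0, 0, 0.6],
    [0, 0, 0, 0, 1],
    [0, 0, 0, 0, 1],
    [0, 0, 0, 0, 1],
    [-0.02, 0, 0, 0, 1],
    [-0.04, 0, 0, 0, 1],
    [-0.04, 0, 0, 0, 1],
    [-0.05, 0, 0, 0, 1],
    [-0.04, 0, 0, 0, 1],
    [0, 0, 0, 0, 1]
  ]
}}

```text
time_s: 21.5
eef_pos: [587.3, 7.8, 285.4]
ee_rot: [0.485, 0.517, 0.482, -0.514]
force: [-0.3, -0.5, -1.5]
grip_width: 1.002
```

```bash
python3 -c "
from h import *
c=cap('side')
overlay(c,(215,120,90,110),5,[((591.6,10.6,-1.645),8,(0,255,0),CR[:1]),((591.6,10.6,1.507),66,(0,0,255),CR[:1])],'o2.png')
go(430,-168,250,2.33)
"
```

```text
pos [586.7   7.9 283. ] yaw -0.064 grip 0.998 F [-0.   0.6 -1.8] t 21.55 j6 -0.12
d tool [ 0.0328 -0.1452  0.1856] turn -2.394 alt 0.748
```

View pics/o2.png

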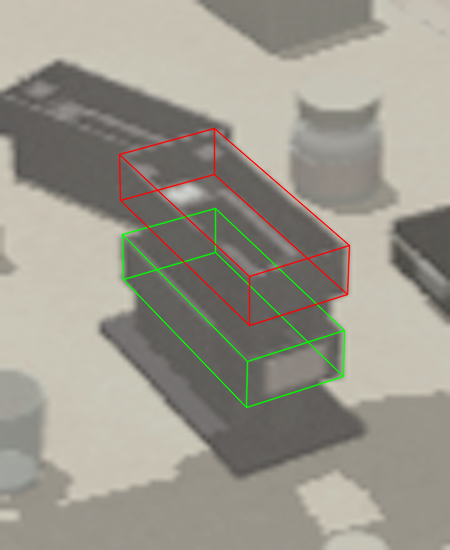

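Request:
{"fn": "arm_command", "kwargs": {
  "plan": [
    [0, -0.0242, 0.0309, 0, 1],
    [0, -0.0242, 0.0309, 0, 1],
    [0, -0.0242, 0.0309, 0, 1],
    [0, -0.0242, 0.0309, 0, 1],
    [0, -0.0242, 0.0309, 0, 1],
    [0, -0.0242, 0.0309, 0, 1],
    [0, 0, 0, 0.187, 0.7],
    [0, 0, 0, 0.187, 0.7],
    [0, 0, 0, 0.187, 0.7],
    [0, 0, 0, 0.187, 0.7],
    [0, 0, 0, 0, 0.7]
  ]
}}

```text
time_s: 22.92
eef_pos: [429.4, -167.6, 281.1]
ee_rot: [-0.262, -0.656, -0.263, 0.657]
force: [-0.5, 0.5, -0.1]
grip_width: 0.697
```

```bash
python3 -c "
from h import *
C={n:cap(n,n+'12.png') for n in('side','top')}
for n in C:
  for d in ctrl.regions_of(n,'chamber_a'):
    print(n,d['score'],np.round(d['uv']),d['mask'].sum(), fit([(C[n],np.array(d['mask']))],CH,(430,-168,2.33),0) if d['mask'].sum()>40 else '')
go(428.5,-170.5,23,2.33)
"
```

```text
side 0.58 [249. 244.] 240 (array([ 432.67566541, -166.61118364,    2.33563608]), np.float64(18.326828143021913))
pos [ 429.6 -167.8  281.9] yaw -0.809 grip 0.698 F [ 1.3 -0.3 -0. ] t 23.125 j6 0.18
d tool [0.2589 0.0014 0.0026] turn -3.139 alt 0.002
```

View pics/side12.png

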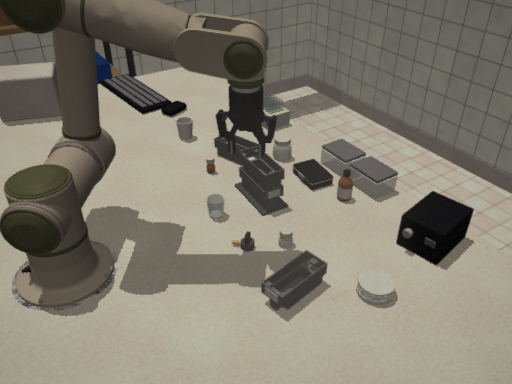

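Request:
{"fn": "arm_command", "kwargs": {
  "plan": [
    [0.05, 0.0011, 0.0011, 0, 0.7],
    [0.05, 0, 0, 0, 0.7],
    [0.05, 0, 0, 0, 0.7],
    [0.04, 0, 0, 0, 0.7],
    [0.03, 0, 0, 0, 0.7],
    [0.02, 0, 0, 0, 0.7],
    [0.01, 0, 0, 0, 0.7],
    [0.007, 0, 0, 0, 0.7],
    [0, 0, 0, 0, 0.7]
  ]
}}

```text
time_s: 24.25
eef_pos: [429.7, -169.4, 25.4]
ee_rot: [0.262, 0.657, 0.262, -0.657]
force: [-0.5, -0.4, -0.2]
grip_width: 0.699
```

```bash
python3 -c "
from h import *
c=cap('side')
overlay(c,(210,170,90,90),6,[((432.5,-167.0,2.33),0,(0,255,0),[CH[1],CH[2]])],'o3.png')
go(429.5,-169.5,24.3,2.33)
"
```

```text
pos [ 429.9 -169.5   25.7] yaw -0.812 grip 0.703 F [ 0.  -0.1  0.4] t 24.3 j6 0.18
d tool [ 0.0014 -0.0002  0.0003] turn 3.141 alt -0.0
```

View pics/o3.png

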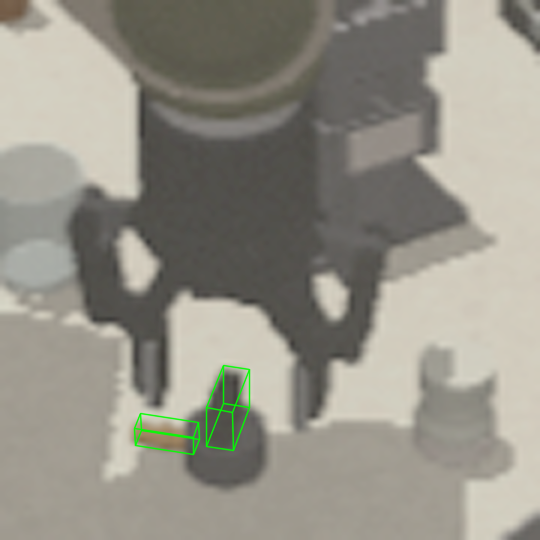

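Request:
{"fn": "arm_command", "kwargs": {
  "plan": [
    [0.001, 0, 0, 0, 0],
    [0, 0, 0, 0, 0],
    [0, 0, 0, 0, 0],
    [0, 0, 0, 0, 0],
    [0, 0, 0, 0, 0],
    [0, 0, 0, 0, 0]
  ],
  "squeeze": 40
}}

```text
time_s: 25.05
eef_pos: [429.7, -169.3, 24.5]
ee_rot: [0.262, 0.657, 0.262, -0.657]
force: [-1.3, 1.7, 5.5]
grip_width: 0.126
```

Request:
{"fn": "arm_command", "kwargs": {
  "plan": [
    [-0.02, 0, 0, 0, 0],
    [-0.03, 0, 0, 0, 0],
    [-0.04, 0, 0, 0, 0],
    [-0.04, 0, 0, 0, 0],
    [-0.04, 0, 0, 0, 0],
    [-0.03, 0, 0, 0, 0],
    [0, 0, 0, 0, 0]
  ]
}}

```text
time_s: 25.92
eef_pos: [430.2, -169.8, 225.5]
ee_rot: [0.263, 0.657, 0.261, -0.656]
force: [-0.3, 0.0, -2.3]
grip_width: 0.132
```

```bash
python3 -c "
from h import *
c=cap('side','s13.png')
s=ctrl.sense()['eef_pos']
overlay(c,(190,100,100,100),6,[((s[0]+4,s[1]+2.5,2.33),s[2]-24.8,(0,255,0),[CH[1],CH[2]])],'o4.png')
b=np.array([586.5,8]); u=np.array([np.cos(1.507),np.sin(1.507)])
t=b-11*u; print(t)
go(t[0],t[1],195,1.507)
"
```

```text
[585.79871633  -2.97762275]
pos [ 429.6 -169.3  223.9] yaw -0.812 grip 0.128 F [-1.2  0.3 -2.4] t 25.975 j6 0.18
d tool [ 0.0289 -0.0132 -0.2278] turn -2.319 alt 0.823
```

View pics/o4.png

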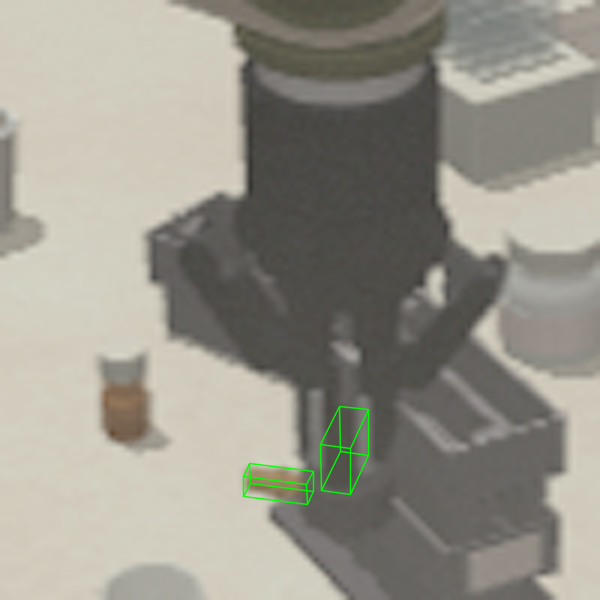

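Request:
{"fn": "arm_command", "kwargs": {
  "plan": [
    [0, -0.0022, -0.038, 0, 0],
    [0, -0.0022, -0.038, 0, 0],
    [0, -0.0022, -0.038, 0, 0],
    [0, -0.0022, -0.038, 0, 0],
    [0, -0.0022, -0.038, 0, 0],
    [0, -0.0022, -0.038, 0, 0],
    [0, 0, 0, 0.164, 0],
    [0, 0, 0, 0.164, 0],
    [0, 0, 0, 0.165, 0],
    [0, 0, 0, 0.165, 0],
    [0, 0, 0, 0.165, 0],
    [0, 0, 0, 0, 0]
  ]
}}

```text
time_s: 27.48
eef_pos: [585.5, -2.8, 222.3]
ee_rot: [0.022, -0.706, 0.022, 0.708]
force: [-1.0, -0.8, -1.8]
grip_width: 0.131
```

```bash
python3 -c "
from h import *
c=cap('side')
s=ctrl.sense()['eef_pos']
overlay(c,(210,70,110,120),5,[((s[0]+5,s[1]+2.5,1.507),s[2]-24.8,(0,255,0),[CH[1],CH[2]]),((591.6,10.6,1.507),66,(0,0,255),CR[:1])],'o5.png')
go(585.8,-3,95,-1.635)
"
```

```text
pos [585.6  -2.9 222.7] yaw -1.632 grip 0.131 F [-0.1  0.  -1.1] t 27.525 j6 1.43
d tool [ 0.1277  0.0002 -0.0006] turn 0.003 alt -3.138
```

View pics/o5.png

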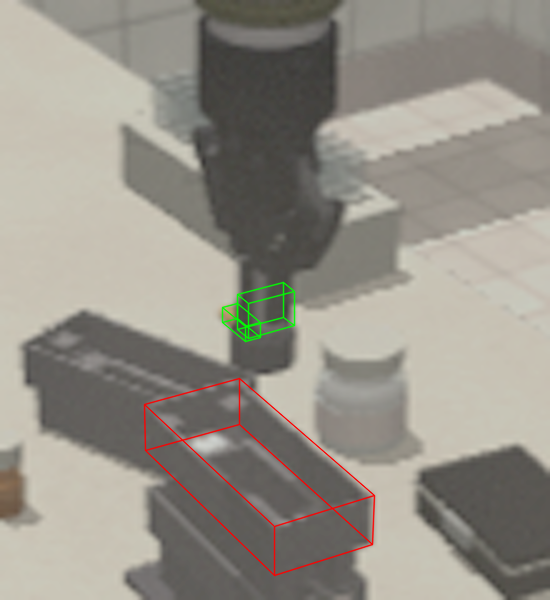

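Request:
{"fn": "arm_command", "kwargs": {
  "plan": [
    [0.03, 0, 0, 0, 0],
    [0.02, 0, 0, 0, 0],
    [0.02, 0, 0, 0, 0],
    [0.02, 0, 0, 0, 0],
    [0.015, 0, 0, 0, 0],
    [0.01, 0, 0, 0, 0],
    [0.006, 0, 0, 0, 0],
    [0.003, 0, 0, 0, 0],
    [0, 0, 0, 0, 0]
  ]
}}

```text
time_s: 28.65
eef_pos: [586.1, -2.9, 100.5]
ee_rot: [-0.023, 0.707, -0.023, -0.707]
force: [0.4, -0.5, -2.2]
grip_width: 0.126
```

Request:
{"fn": "arm_command", "kwargs": {
  "plan": [
    [0.002, 0, 0, 0, 0],
    [0.001, 0, 0, 0, 0],
    [0, 0, 0, 0, 0]
  ]
}}

```text
time_s: 29.02
eef_pos: [586.0, -2.9, 97.3]
ee_rot: [0.023, -0.707, 0.023, 0.707]
force: [-0.1, -0.5, -2.2]
grip_width: 0.13
```

Request:
{"fn": "arm_command", "kwargs": {
  "plan": [
    [0.001, 0, 0, 0, 0],
    [0.001, 0, 0, 0, 0],
    [0, 0, 0, 0, 0]
  ]
}}

```text
time_s: 29.4
eef_pos: [585.9, -2.9, 95.2]
ee_rot: [0.023, -0.707, 0.023, 0.707]
force: [0.3, -0.4, -0.9]
grip_width: 0.126
```

Request:
{"fn": "arm_command", "kwargs": {
  "plan": [
    [0.001, 0, 0, 0, 0],
    [0, 0, 0, 0, 0]
  ]
}}

```text
time_s: 29.65
eef_pos: [586.1, -2.9, 94.5]
ee_rot: [-0.023, 0.707, -0.023, -0.707]
force: [0.0, -0.6, 1.3]
grip_width: 0.129
```

Contact at floor height. Release and rise.

Request:
{"fn": "arm_command", "kwargs": {
  "plan": [
    [0, 0, 0, 0, 0.3],
    [0, 0, 0, 0, 0.3],
    [0, 0, 0, 0, 0.3],
    [-0.01, 0, 0, 0, 0.3],
    [-0.03, 0, 0, 0, 0.3],
    [-0.04, 0, 0, 0, 0.3],
    [-0.05, 0, 0, 0, 0.3],
    [-0.05, 0, 0, 0, 1],
    [-0.05, 0, 0, 0, 1],
    [0, 0, 0, 0, 1]
  ]
}}

```text
time_s: 30.9
eef_pos: [586.8, -3.0, 329.1]
ee_rot: [-0.022, 0.71, -0.023, -0.704]
force: [-0.8, -0.2, 0.2]
grip_width: 0.916
```

```bash
python3 -c "
from h import *
c=cap('side')
overlay(c,(200,100,120,130),4,[],'o6.png')
go(647,239.5,290,-1.258+1.571)
"
```

```text
pos [586.2  -2.9 326.2] yaw -1.635 grip 0.989 F [ 0.1 -0.3  0. ] t 30.95 j6 1.43
d tool [ 0.0362 -0.2458 -0.045 ] turn -1.948 alt 1.194
```

View pics/o6.png

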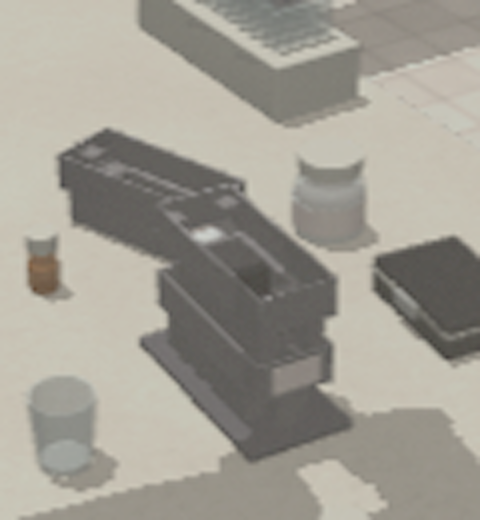

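Request:
{"fn": "arm_command", "kwargs": {
  "plan": [
    [0, -0.041, -0.0075, 0, 1],
    [0, -0.041, -0.0075, 0, 1],
    [0, -0.041, -0.0075, 0, 1],
    [0, -0.041, -0.0075, 0, 1],
    [0, -0.041, -0.0075, 0, 1],
    [0, -0.041, -0.0075, 0, 1],
    [0, 0, 0, -0.177, 1],
    [0, 0, 0, -0.177, 1],
    [0, 0, 0, -0.177, 1],
    [0, 0, 0, -0.177, 1],
    [0, 0, 0, -0.177, 1],
    [0, 0, 0, -0.177, 1]
  ]
}}

```text
time_s: 32.45
eef_pos: [646.5, 239.6, 322.8]
ee_rot: [-0.34, -0.619, -0.34, 0.621]
force: [-0.0, 0.1, -0.2]
grip_width: 0.998
```

Request:
{"fn": "arm_command", "kwargs": {
  "plan": [
    [0.03, 0, 0, -0.177, 1],
    [0.03, 0, 0, -0.177, 1],
    [0.04, 0, 0, -0.177, 1],
    [0.04, 0, 0, -0.177, 1],
    [0.03, 0, 0, -0.178, 1],
    [0, 0, 0, 0, 1]
  ]
}}

```text
time_s: 33.2
eef_pos: [645.2, 239.4, 151.0]
ee_rot: [0.57, 0.415, 0.573, -0.418]
force: [0.0, -0.1, 0.5]
grip_width: 1.0
```

```bash
python3 -c "
from h import *
C={n:cap(n,n+'14.png') for n in('side','top')}
go(646.5,239.7,25,-1.258+1.571)
for n in C:
  for d in ctrl.regions_of(n,'chamber_a'): print(n,d['score'],np.round(d['uv']),d['mask'].sum())
  for d in ctrl.regions_of(n,'crate_a'):
    print(n,d['score'],np.round(d['uv']),d['mask'].sum())
    if d['mask'].sum()>600:
     for p0,z in (((646,239,-1.258),0),((587,8,1.507),66),((436,-368,-2.95),0)):
      r=fit([(C[n],np.array(d['mask']))],CR,p0,z)
      if r[1]<300: print('   ',r)
overlay(C['top'],(150,150,160,130),5,[],'o7.png')
overlay(C['side'],(170,80,160,140),4,[],'o8.png')
"
```

```text
pos [646.8 239.7 155. ] yaw 0.309 grip 1.003 F [ 0.4  0.2 -0.6] t 33.3 j6 -0.12
d tool [ 1.3e-01 -4.0e-04 -1.0e-04] turn -0.004 alt 3.138
side 0.37 [263. 169.] 42
side 0.96 [261. 167.] 1256
    (array([652.77482708,  96.71752155,  -1.57750705]), np.float64(230.81288735101884))
    (array([591.89651997,  10.28658776,   1.50169586]), np.float64(79.81416378316032))
side 0.89 [232. 148.] 685
side 0.8 [293. 281.] 2243
    (array([ 437.46980607, -367.16102609,   -2.93772535]), np.float64(63.85511726259131))
top 0.48 [256. 207.] 194
top 0.91 [254. 201.] 1348
    (array([585.88475893,   5.94405312,   1.50554482]), np.float64(206.30429834678972))
top 0.64 [191. 182.] 527
top 0.61 [388. 261.] 1460
    (array([ 435.42013396, -368.85660453,   -2.96197025]), np.float64(33.8240522875817))
```

View pics/o7.png

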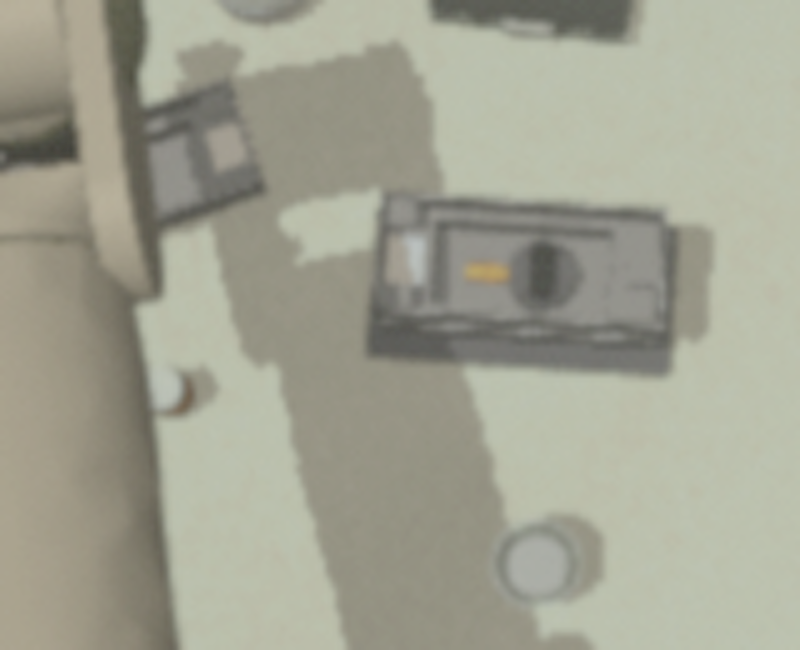

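View pics/o8.png

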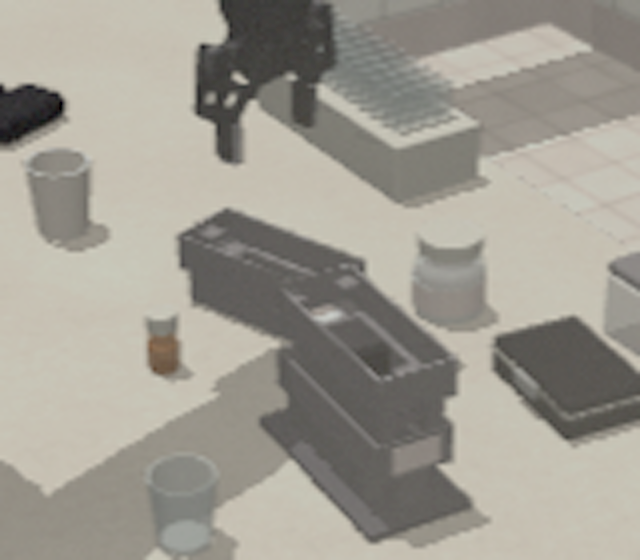

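Request:
{"fn": "arm_command", "kwargs": {
  "plan": [
    [0.03, -0.0003, 0, 0, 1],
    [0.03, 0, 0, 0, 1],
    [0.025, 0, 0, 0, 1],
    [0.02, 0, 0, 0, 1],
    [0.012, 0, 0, 0, 1],
    [0.012, 0, 0, 0, 1],
    [0, 0, 0, 0, 1],
    [0, 0, 0, 0, 0.6],
    [0, 0, 0, 0, 0.6],
    [0, 0, 0, 0, 0.6],
    [0, 0, 0, 0, 0.6],
    [0, 0, 0, 0, 0.6]
  ],
  "squeeze": 60
}}

```text
time_s: 35.0
eef_pos: [647.0, 239.8, 26.5]
ee_rot: [0.572, 0.416, 0.571, -0.415]
force: [-0.4, -0.2, 5.3]
grip_width: 0.764
```

Request:
{"fn": "arm_command", "kwargs": {
  "plan": [
    [-0.01, 0, 0, 0, 0.6],
    [-0.03, 0, 0, 0, 0.6],
    [-0.05, 0, 0, 0, 0.6],
    [-0.05, 0, 0, 0, 0.6],
    [-0.05, 0, 0, 0, 0.6],
    [-0.03, 0, 0, 0, 0.6],
    [0, 0, 0, 0, 0.6]
  ]
}}

```text
time_s: 35.88
eef_pos: [646.8, 239.7, 247.6]
ee_rot: [0.573, 0.417, 0.571, -0.415]
force: [-0.2, 0.9, -1.7]
grip_width: 0.763
```

```bash
python3 -c "
from h import *
c=cap('side')
go(586.6,8.0,240,-0.062)
s=ctrl.sense()['eef_pos']
overlay(c,(170,40,130,140),4,[((s[0]+6,s[1]+5,-1.258),s[2]-26,(0,0,255),CR[:1])],'o9.png')
"
```

```text
pos [646.3 239.6 244.9] yaw 0.313 grip 0.765 F [ 0.   0.4 -3. ] t 35.925 j6 -0.13
d tool [ 0.0049 -0.1281  0.202 ] turn 0.375 alt -2.767
```

View pics/o9.png

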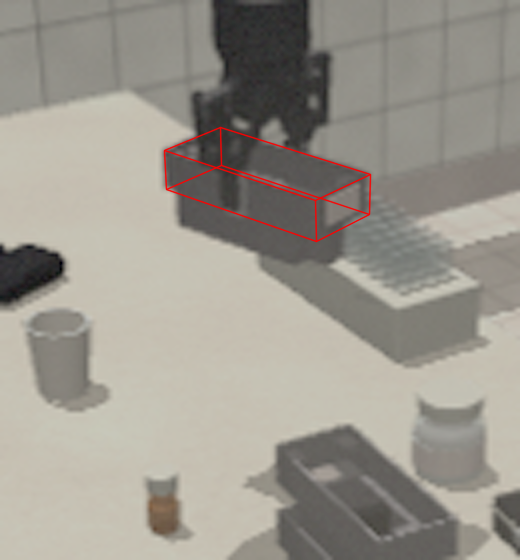

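Request:
{"fn": "arm_command", "kwargs": {
  "plan": [
    [0, -0.0213, 0.0337, 0, 0.6],
    [0, -0.0213, 0.0337, 0, 0.6],
    [0, -0.0213, 0.0337, 0, 0.6],
    [0, -0.0214, 0.0337, 0, 0.6],
    [0, -0.0214, 0.0336, 0, 0.6],
    [0, -0.0213, 0.0336, 0, 0.6],
    [0, 0, 0, 0.125, 0.6],
    [0, 0, 0, 0.125, 0.6],
    [0, 0, 0, 0.125, 0.6],
    [0.02, 0, 0, 0, 0.6],
    [0.03, 0, 0, 0, 0.6],
    [0, 0, 0, 0, 0.6]
  ]
}}

```text
time_s: 37.42
eef_pos: [585.0, 8.3, 191.6]
ee_rot: [-0.482, -0.514, -0.486, 0.517]
force: [-0.1, -0.5, -1.7]
grip_width: 0.756
```

```bash
python3 -c "
from h import *
c=cap('side')
go(586.6,8.0,150,-0.062)
s=ctrl.sense()['eef_pos']
overlay(c,(205,80,110,130),5,[((s[0]+5,s[1]+2.5,-1.633),s[2]-26,(0,0,255),CR[:1]),((591.8,10.4,1.507),66,(0,255,0),CR[:1])],'o10.png')
"
```

```text
pos [586.    8.1 193.8] yaw -0.062 grip 0.768 F [-0.7 -0.3 -1.1] t 37.475 j6 -0.12
d tool [0.0438 0.0008 0.0001] turn -0.0 alt 3.142
```

View pics/o10.png

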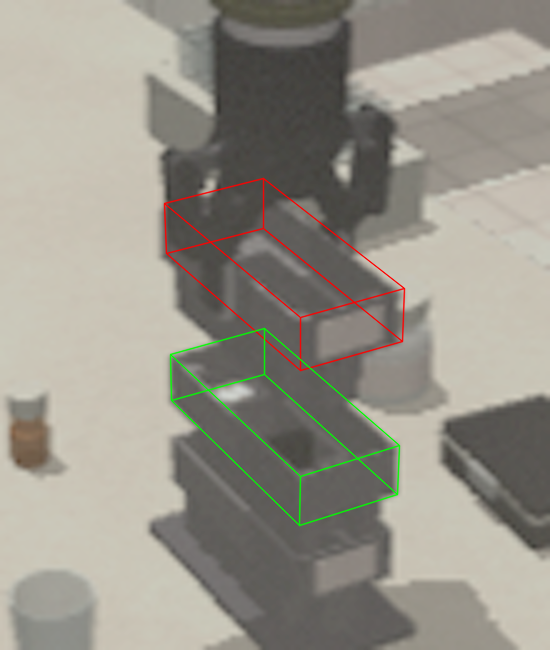

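Request:
{"fn": "arm_command", "kwargs": {
  "plan": [
    [0.015, 0.0004, 0, 0, 0.6],
    [0.01, 0, 0, 0, 0.6],
    [0.006, 0, 0, 0, 0.6],
    [0.004, 0, 0, 0, 0.6],
    [0.003, 0, 0, 0, 0.6],
    [0, 0, 0, 0, 0.6]
  ]
}}

```text
time_s: 38.22
eef_pos: [587.2, 8.0, 157.2]
ee_rot: [-0.484, -0.515, -0.484, 0.515]
force: [0.4, 0.6, -1.1]
grip_width: 0.763
```

Request:
{"fn": "arm_command", "kwargs": {
  "plan": [
    [0.002, 0, 0, 0, 0.6],
    [0.001, 0, 0, 0, 0.6],
    [0, 0, 0, 0, 0.6]
  ]
}}

```text
time_s: 38.6
eef_pos: [587.2, 8.0, 154.3]
ee_rot: [-0.484, -0.515, -0.484, 0.515]
force: [0.2, 0.8, -1.4]
grip_width: 0.765
```

Request:
{"fn": "arm_command", "kwargs": {
  "plan": [
    [0.001, -0.0004, 0, 0, 0.6],
    [0.001, 0, 0, 0, 0.6],
    [0.001, 0, 0, 0, 0.6],
    [0, 0, 0, 0, 0.6]
  ]
}}

```text
time_s: 39.1
eef_pos: [586.8, 8.0, 151.2]
ee_rot: [-0.484, -0.515, -0.484, 0.515]
force: [0.9, 0.1, -2.0]
grip_width: 0.764
```

Request:
{"fn": "arm_command", "kwargs": {
  "plan": [
    [0.001, 0, 0, 0, 0.6],
    [0, 0, 0, 0, 0.6]
  ]
}}

```text
time_s: 39.35
eef_pos: [586.9, 8.0, 150.4]
ee_rot: [0.484, 0.515, 0.484, -0.515]
force: [-0.2, 0.4, -0.7]
grip_width: 0.764
```

Request:
{"fn": "arm_command", "kwargs": {
  "plan": [
    [0.001, 0, 0, 0, 0.6],
    [0, 0, 0, 0, 0.6]
  ]
}}

```text
time_s: 39.6
eef_pos: [587.0, 8.0, 150.4]
ee_rot: [0.485, 0.515, 0.484, -0.515]
force: [-2.2, 0.3, 5.7]
grip_width: 0.763
```

Standing on the lugs at the expected height. Release.

Request:
{"fn": "arm_command", "kwargs": {
  "plan": [
    [-0.001, 0, 0, 0, 0.6],
    [0, 0, 0, 0, 1],
    [0, 0, 0, 0, 1],
    [0, 0, 0, 0, 1],
    [-0.02, 0, 0, 0, 1],
    [-0.04, 0, 0, 0, 1],
    [-0.04, 0, 0, 0, 1],
    [-0.05, 0, 0, 0, 1],
    [-0.04, 0, 0, 0, 1],
    [0, 0, 0, 0, 1]
  ]
}}

```text
time_s: 40.85
eef_pos: [587.4, 7.9, 343.4]
ee_rot: [0.486, 0.517, 0.483, -0.514]
force: [-0.1, -0.7, -1.2]
grip_width: 1.003
```

```bash
python3 -c "
from h import *
c=cap('side')
overlay(c,(205,80,110,130),5,[((591.8,10.4,-1.633),124,(0,0,255),CR[:1]),((591.8,10.4,1.507),66,(0,255,0),CR[:1])],'o11.png')
go(436,-368.5,300,-2.955+1.571)
"
```

```text
pos [587.   8. 341.] yaw -0.062 grip 0.999 F [ 0.3 -0.9 -0.5] t 40.9 j6 -0.12
d tool [ 0.0408 -0.1275  0.3851] turn 1.322 alt -1.82
```

View pics/o11.png

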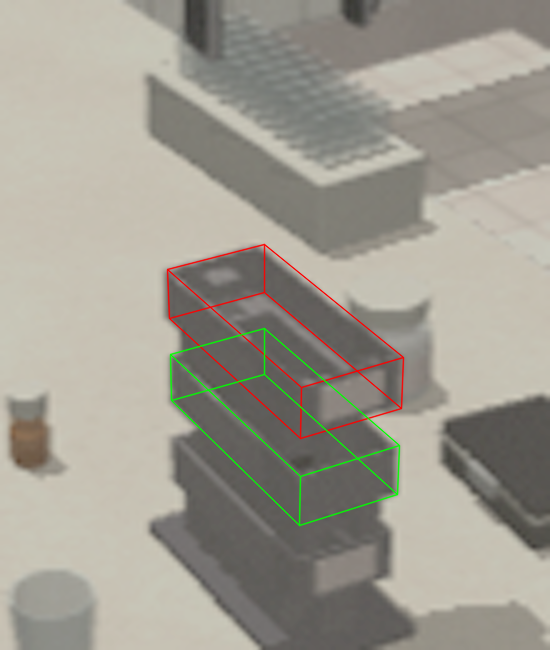

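Request:
{"fn": "arm_command", "kwargs": {
  "plan": [
    [0, -0.0127, 0.0385, 0, 1],
    [0, -0.0127, 0.0385, 0, 1],
    [0, -0.0127, 0.0385, 0, 1],
    [0, -0.0128, 0.0385, 0, 1],
    [0, -0.0128, 0.0385, 0, 1],
    [0, -0.0128, 0.0385, 0, 1],
    [0, -0.0128, 0.0385, 0, 1],
    [0, -0.0128, 0.0385, 0, 1],
    [0, -0.0128, 0.0385, 0, 1],
    [0, -0.0128, 0.0385, 0, 1]
  ]
}}

```text
time_s: 42.15
eef_pos: [434.7, -369.3, 338.8]
ee_rot: [0.483, 0.515, 0.485, -0.515]
force: [0.4, -0.1, -0.9]
grip_width: 1.001
```

Request:
{"fn": "arm_command", "kwargs": {
  "plan": [
    [0, 0, 0, -0.182, 1],
    [0.03, 0, 0, -0.182, 1],
    [0.03, 0, 0, -0.182, 1],
    [0.03, 0, 0, -0.182, 1],
    [0.03, 0, 0, -0.182, 1],
    [0.03, 0, 0, -0.182, 1],
    [0.03, 0, 0, -0.182, 1],
    [0, 0, 0, -0.182, 1],
    [0, 0, 0, -0.182, 1],
    [0, 0, 0, -0.182, 1],
    [0, 0, 0, 0, 1]
  ]
}}

```text
time_s: 43.52
eef_pos: [435.1, -367.8, 159.1]
ee_rot: [0.704, -0.065, 0.704, 0.066]
force: [-0.8, -0.0, 0.4]
grip_width: 1.001
```

```bash
python3 -c "
from h import *
C={n:cap(n,n+'15.png') for n in('side','top')}
go(436,-368.6,25,1.757)
for n in C:
  for d in ctrl.regions_of(n,'crate_a'):
    print(n,d['score'],np.round(d['uv']),d['mask'].sum())
    if d['mask'].sum()>600:
     for p0,z in (((587,8,1.507),66),((587,8,-1.633),124),((436,-368,-2.95),0)):
      r=fit([(C[n],np.array(d['mask']))],CR,p0,z)
      if r[1]<300: print('   ',r)
overlay(C['top'],(150,120,260,180),3,[],'o12.png')
overlay(C['side'],(200,60,160,140),4,[],'o13.png')
"
```

```text
pos [ 435.2 -368.   159.5] yaw 1.754 grip 0.998 F [-0.1 -0.3  0.7] t 43.625 j6 -2.66
d tool [ 0.1345 -0.0009  0.0007] turn -0.003 alt 3.139
side 0.96 [262. 175.] 668
side 0.94 [293. 279.] 2321
    (array([ 437.55146981, -368.46264131,   -2.94336433]), np.float64(42.81811610918878))
side 0.55 [258. 161.] 314
top 0.88 [380. 242.] 526
top 0.84 [253. 197.] 1598
    (array([595.20219153,   7.10430445,   1.53615778]), np.float64(64.45193387158785))
    (array([586.23956212,   7.7128771 ,  -1.60345377]), np.float64(36.97341022683583))
top 0.71 [261. 217.] 145
```

View pics/o12.png

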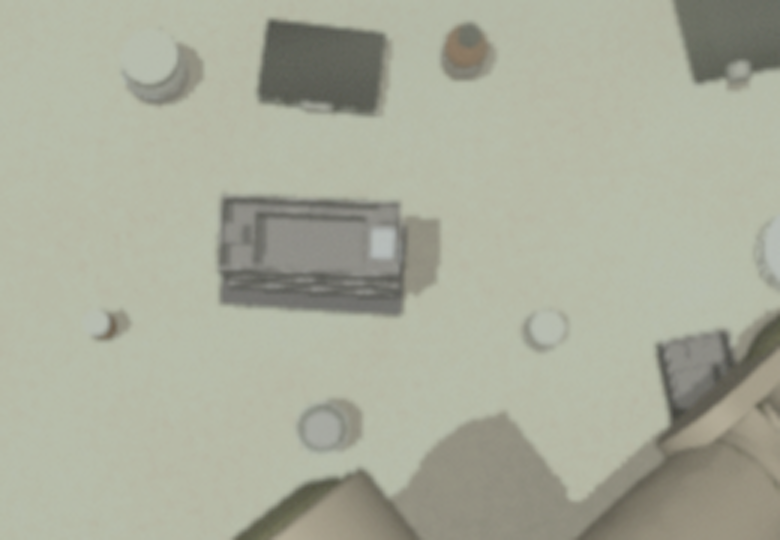

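View pics/o13.png

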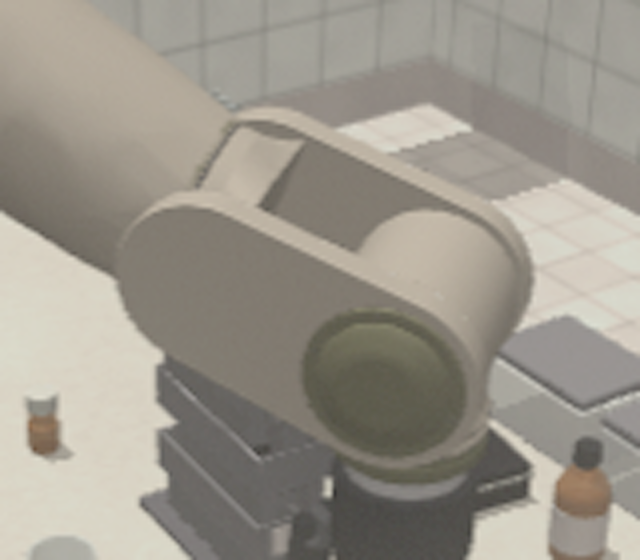

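Request:
{"fn": "arm_command", "kwargs": {
  "plan": [
    [0.03, -0.0006, 0.0006, 0, 1],
    [0.03, 0, 0, 0, 1],
    [0.03, 0, 0, 0, 1],
    [0.02, 0, 0, 0, 1],
    [0.013, 0, 0, 0, 1],
    [0.0105, 0, 0, 0, 1],
    [0, 0, 0, 0, 1]
  ]
}}

```text
time_s: 44.6
eef_pos: [436.1, -368.7, 26.5]
ee_rot: [0.704, -0.066, 0.704, 0.066]
force: [0.7, -0.2, 0.6]
grip_width: 0.998
```

```bash
python3 -c "
from h import *
c=cap('side')
overlay(c,(220,180,140,140),4,[((437.5,-367.9,-2.943),0,(0,0,255),CR[:1])],'o14.png')
go(436,-368.6,25,1.757)
"
```

```text
pos [ 436.3 -368.9   27.1] yaw 1.758 grip 1.001 F [0.2 0.5 0.1] t 44.65 j6 -2.66
d tool [ 0.0021  0.0004 -0.0003] turn 0.001 alt -3.141
```

View pics/o14.png

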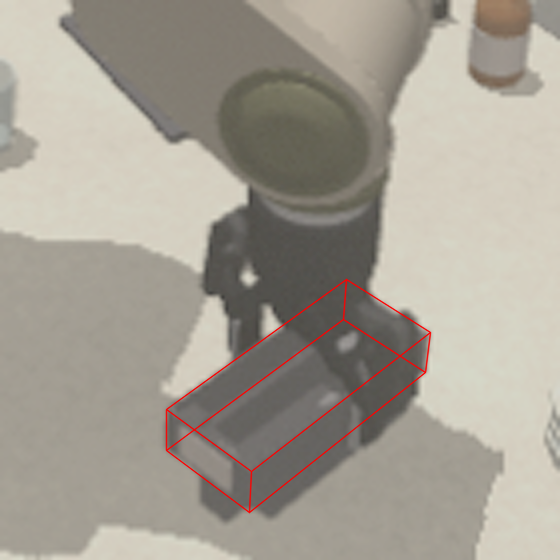

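Request:
{"fn": "arm_command", "kwargs": {
  "plan": [
    [0.001, 0, 0, 0, 0.6],
    [0, 0, 0, 0, 0.6],
    [0, 0, 0, 0, 0.6],
    [0, 0, 0, 0, 0.6],
    [0, 0, 0, 0, 0.6]
  ],
  "squeeze": 60
}}

```text
time_s: 45.28
eef_pos: [436.5, -369.2, 26.6]
ee_rot: [0.704, -0.066, 0.704, 0.066]
force: [-0.8, 0.5, 5.9]
grip_width: 0.767
```

Request:
{"fn": "arm_command", "kwargs": {
  "plan": [
    [-0.01, 0, 0, 0, 0.6],
    [-0.03, 0, 0, 0, 0.6],
    [-0.05, 0, 0, 0, 0.6],
    [-0.05, 0, 0, 0, 0.6],
    [-0.05, 0, 0, 0, 0.6],
    [-0.05, 0, 0, 0, 0.6],
    [-0.03, 0, 0, 0, 0.6],
    [0, 0, 0, 0, 0.6]
  ]
}}

```text
time_s: 46.28
eef_pos: [436.4, -369.1, 297.8]
ee_rot: [0.705, -0.067, 0.703, 0.065]
force: [0.6, 0.2, -1.8]
grip_width: 0.763
```

```bash
python3 -c "
from h import *
c=cap('side')
go(586.6,8.0,290,-0.064)
s=ctrl.sense()['eef_pos']
overlay(c,(200,60,150,150),4,[((s[0]+3,s[1]+1,-2.955),s[2]-26.3,(0,0,255),CR[:1])],'o15.png')
"
```

```text
pos [ 436.1 -368.7  295.7] yaw 1.758 grip 0.762 F [-0.  -0.3 -2.2] t 46.325 j6 -2.66
d tool [0.0056 0.3421 0.218 ] turn 1.822 alt -1.32
```

View pics/o15.png

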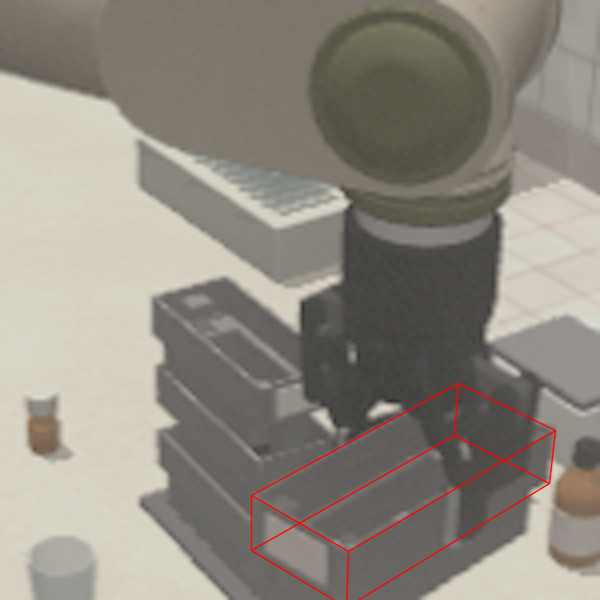

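Request:
{"fn": "arm_command", "kwargs": {
  "plan": [
    [0, 0.0342, 0.0218, 0, 0.6],
    [0, 0.0342, 0.0218, 0, 0.6],
    [0, 0.0342, 0.0218, 0, 0.6],
    [0, 0.0342, 0.0218, 0, 0.6],
    [0, 0.0342, 0.0218, 0, 0.6],
    [0, 0.0342, 0.0218, 0, 0.6],
    [0, 0.0342, 0.0218, 0, 0.6],
    [0, 0.0342, 0.0218, 0, 0.6],
    [0, 0.0342, 0.0218, 0, 0.6],
    [0, 0.0343, 0.0218, 0, 0.6]
  ]
}}

```text
time_s: 47.58
eef_pos: [586.5, 9.3, 293.6]
ee_rot: [0.703, -0.066, 0.705, 0.066]
force: [-0.1, -0.1, -1.6]
grip_width: 0.77
```

Request:
{"fn": "arm_command", "kwargs": {
  "plan": [
    [0, 0, 0, 0.182, 0.6],
    [0, 0, 0, 0.182, 0.6],
    [0, 0, 0, 0.182, 0.6],
    [0, 0, 0, 0.182, 0.6],
    [0, 0, 0, 0.182, 0.6],
    [0, 0, 0, 0.182, 0.6],
    [0, 0, 0, 0.182, 0.6],
    [0, 0, 0, 0.182, 0.6],
    [0, 0, 0, 0.182, 0.6],
    [0, 0, 0, 0.184, 0.6],
    [0, 0, 0, 0, 0.6]
  ]
}}

```text
time_s: 48.95
eef_pos: [586.3, 7.9, 293.9]
ee_rot: [-0.483, -0.515, -0.485, 0.516]
force: [-1.0, 0.4, -1.2]
grip_width: 0.762
```

```bash
python3 -c "
from h import *
go(586.6,8.0,208.4,-0.062)
"
```

```text
pos [586.3   7.9 293.9] yaw -0.062 grip 0.762 F [-1.   0.4 -1.2] t 48.95 j6 -0.12
d tool [ 0.0855  0.0006 -0.    ] turn -0.0 alt 3.141
```

Request:
{"fn": "arm_command", "kwargs": {
  "plan": [
    [0.02, 0.0003, 0, 0, 0.6],
    [0.02, 0, 0, 0, 0.6],
    [0.015, 0, 0, 0, 0.6],
    [0.01, 0, 0, 0, 0.6],
    [0, 0, 0, 0, 0.6]
  ]
}}

```text
time_s: 49.58
eef_pos: [586.8, 7.9, 230.2]
ee_rot: [-0.484, -0.515, -0.484, 0.516]
force: [-0.1, -0.4, -0.7]
grip_width: 0.762
```

```bash
python3 -c "
from h import *
c=cap('side')
go(586.6,8.0,208.4,-0.062)
s=ctrl.sense()['eef_pos']
overlay(c,(205,60,110,130),5,[((s[0]+5.2,s[1]+2.4,1.509),s[2]-26.2,(0,0,255),CR[:1]),((591.8,10.4,-1.61),124,(0,255,0),CR[:1])],'o16.png')
"
```

```text
pos [587.1   7.8 231. ] yaw -0.063 grip 0.764 F [ 0.2 -0.2 -1.6] t 49.625 j6 -0.12
d tool [ 0.0226 -0.0005 -0.0001] turn -0.001 alt 3.14
```

View pics/o16.png

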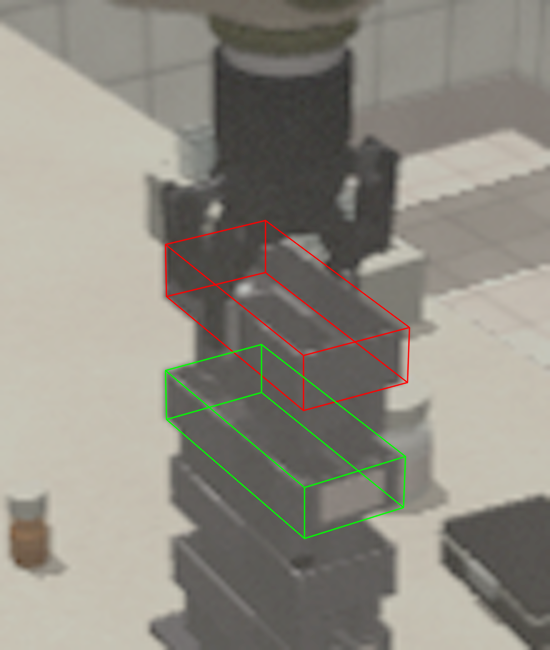

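Request:
{"fn": "arm_command", "kwargs": {
  "plan": [
    [0.007, -0.0004, 0, 0, 0.6],
    [0.005, 0, 0, 0, 0.6],
    [0.003, 0, 0, 0, 0.6],
    [0.002, 0, 0, 0, 0.6],
    [0, 0, 0, 0, 0.6]
  ]
}}

```text
time_s: 50.25
eef_pos: [586.6, 7.9, 213.7]
ee_rot: [-0.484, -0.516, -0.484, 0.516]
force: [-0.4, 0.3, -1.6]
grip_width: 0.767
```

Request:
{"fn": "arm_command", "kwargs": {
  "plan": [
    [0.002, 0, 0, 0, 0.6],
    [0.001, 0, 0, 0, 0.6],
    [0, 0, 0, 0, 0.6]
  ]
}}

```text
time_s: 50.62
eef_pos: [586.6, 7.9, 210.7]
ee_rot: [-0.484, -0.516, -0.484, 0.516]
force: [0.3, 0.1, -1.5]
grip_width: 0.769
```

Request:
{"fn": "arm_command", "kwargs": {
  "plan": [
    [0.001, 0, 0, 0, 0.6],
    [0.001, 0, 0, 0, 0.6],
    [0, 0, 0, 0, 0.6]
  ]
}}

```text
time_s: 51.0
eef_pos: [586.6, 7.9, 208.7]
ee_rot: [-0.484, -0.516, -0.484, 0.516]
force: [0.3, -0.5, -1.8]
grip_width: 0.763
```

Request:
{"fn": "arm_command", "kwargs": {
  "plan": [
    [0.001, 0, 0, 0, 0.6],
    [0, 0, 0, 0, 0.6]
  ]
}}

```text
time_s: 51.25
eef_pos: [586.7, 7.9, 208.6]
ee_rot: [0.484, 0.516, 0.483, -0.516]
force: [-1.8, 0.4, 5.9]
grip_width: 0.767
```

Request:
{"fn": "arm_command", "kwargs": {
  "plan": [
    [0.0005, 0, 0, 0, 0.6],
    [0, 0, 0, 0, 0.6]
  ]
}}

```text
time_s: 51.5
eef_pos: [586.8, 7.9, 208.5]
ee_rot: [0.484, 0.516, 0.483, -0.515]
force: [-2.6, 0.8, 9.1]
grip_width: 0.768
```

Request:
{"fn": "arm_command", "kwargs": {
  "plan": [
    [-0.0015, 0, 0, 0, 0.6],
    [0, 0, 0, 0, 1],
    [0, 0, 0, 0, 1],
    [0, 0, 0, 0, 1],
    [0, 0, 0, 0, 1],
    [-0.02, 0, 0, 0, 1],
    [-0.03, 0, 0, 0, 1],
    [-0.03, 0, 0, 0, 1],
    [-0.03, 0, 0, 0, 1],
    [-0.02, 0, 0, 0, 1],
    [0, 0, 0, 0, 1],
    [0, 0, 0, 0, 1]
  ]
}}

```text
time_s: 53.0
eef_pos: [586.4, 7.9, 337.6]
ee_rot: [-0.483, -0.515, -0.484, 0.516]
force: [0.6, 0.0, -0.8]
grip_width: 0.998
```

```bash
python3 -c "
from h import *
c=cap('side')
overlay(c,(205,60,110,150),4,[((591.8,10.4,1.509),182,(0,0,255),CR[:1]),((591.8,10.4,-1.61),124,(0,255,0),CR[:1])],'o17.png')
overlay(c,(205,60,110,150),4,[],'o18.png')
go(586.6,8.0,186,-0.062)
"
```

```text
pos [586.4   7.9 337.5] yaw -0.064 grip 0.997 F [-0.1  0.  -0.9] t 53.05 j6 -0.12
d tool [ 1.515e-01  5.000e-04 -1.000e-04] turn -0.002 alt 3.14
```

View pics/o17.png

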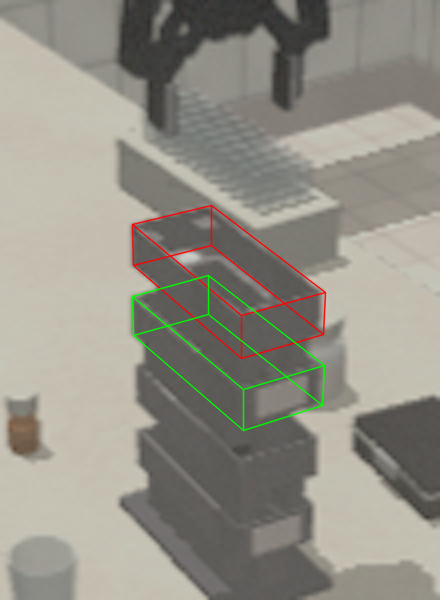

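View pics/o18.png

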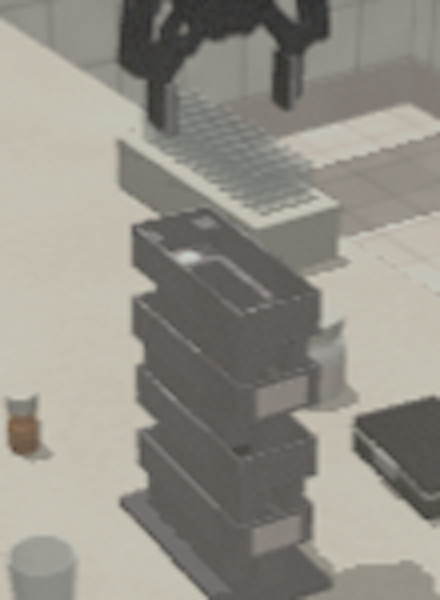

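Request:
{"fn": "arm_command", "kwargs": {
  "plan": [
    [0, 0, 0, -0.157, 0],
    [0, 0, 0, -0.157, 0],
    [0, 0, 0, -0.157, 0],
    [0, 0, 0, -0.157, 0],
    [0, 0, 0, -0.157, 0],
    [0, 0, 0, -0.157, 0],
    [0, 0, 0, -0.157, 0],
    [0, 0, 0, -0.157, 0],
    [0, 0, 0, -0.157, 0],
    [0, 0, 0, -0.158, 0],
    [0, 0, 0, 0, 0]
  ]
}}

```text
time_s: 54.42
eef_pos: [586.5, 7.9, 337.9]
ee_rot: [0.706, 0.023, 0.707, -0.023]
force: [-0.8, -0.5, -0.3]
grip_width: 0.001
```

```bash
python3 -c "
from h import *
C={n:cap(n) for n in('side','top')}
overlay(C['side'],(205,40,110,150),4,[],'o19.png')
go(586.6,8.0,186,1.507)
"
```

```text
pos [586.5   7.9 338.3] yaw 1.504 grip 0.003 F [-0.3 -0.4 -0. ] t 54.525 j6 -1.69
d tool [1.523e-01 1.000e-04 2.000e-04] turn -0.003 alt 3.138
```

View pics/o19.png

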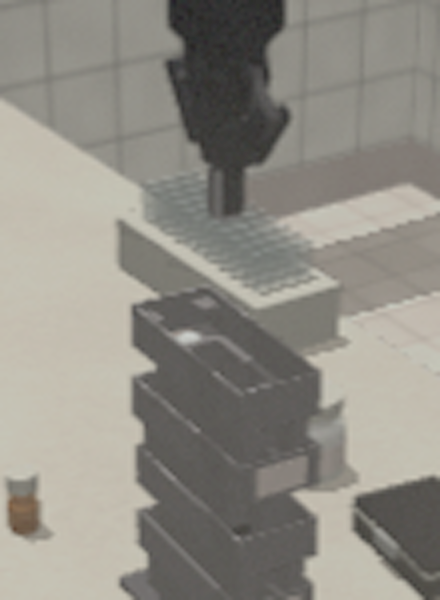

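Request:
{"fn": "arm_command", "kwargs": {
  "plan": [
    [0.03, 0, 0, 0, 0],
    [0.03, 0, 0, 0, 0],
    [0.03, 0, 0, 0, 0],
    [0.02, 0, 0, 0, 0],
    [0.02, 0, 0, 0, 0],
    [0.01, 0, 0, 0, 0],
    [0.005, 0, 0, 0, 0],
    [0, 0, 0, 0, 0]
  ]
}}

```text
time_s: 55.52
eef_pos: [586.7, 7.9, 194.0]
ee_rot: [0.707, 0.023, 0.707, -0.023]
force: [-0.4, 0.4, 0.6]
grip_width: 0.001
```

Request:
{"fn": "arm_command", "kwargs": {
  "plan": [
    [0.003, 0, 0, 0, 0],
    [0.002, 0, 0, 0, 0],
    [0, 0, 0, 0, 0]
  ]
}}

```text
time_s: 55.9
eef_pos: [586.6, 7.9, 188.7]
ee_rot: [0.707, 0.023, 0.707, -0.023]
force: [0.7, 0.9, -1.2]
grip_width: -0.002
```

Request:
{"fn": "arm_command", "kwargs": {
  "plan": [
    [0.001, 0, 0, 0, 0],
    [0.001, 0, 0, 0, 0],
    [0.001, 0, 0, 0, 0],
    [0, 0, 0, 0, 0]
  ]
}}

```text
time_s: 56.4
eef_pos: [586.7, 7.9, 186.1]
ee_rot: [0.707, 0.023, 0.707, -0.023]
force: [-1.7, 0.8, 3.0]
grip_width: 0.001
```

Request:
{"fn": "arm_command", "kwargs": {
  "plan": [
    [0.001, 0, 0, 0, 0],
    [0, 0, 0, 0, 0]
  ]
}}

```text
time_s: 56.65
eef_pos: [587.0, 7.9, 186.0]
ee_rot: [0.707, 0.022, 0.706, -0.023]
force: [-1.6, 0.0, 8.1]
grip_width: -0.001
```

Request:
{"fn": "arm_command", "kwargs": {
  "plan": [
    [0.001, 0, 0, 0, 0],
    [0, 0, 0, 0, 0],
    [0, 0, 0, 0, 0],
    [0, 0, 0, 0, 0]
  ]
}}

```text
time_s: 57.15
eef_pos: [587.3, 7.9, 186.0]
ee_rot: [0.708, 0.022, 0.705, -0.023]
force: [-2.2, 0.9, 14.1]
grip_width: 0.003
```

Request:
{"fn": "arm_command", "kwargs": {
  "plan": [
    [-0.003, 0, 0, 0, 0],
    [-0.01, 0, 0, 0, 0],
    [-0.03, 0, 0, 0, 0],
    [-0.03, 0, 0, 0, 0],
    [-0.04, 0, 0, 0, 0],
    [-0.04, 0, 0, 0, 0],
    [0, 0, 0, 0, 0],
    [0, -0.03, -0.05, 0, 0],
    [0, -0.03, -0.05, 0, 0],
    [0, -0.03, -0.05, 0, 0],
    [0, -0.03, -0.05, 0, 0],
    [0, 0, 0, 0, 0]
  ]
}}

```text
time_s: 58.65
eef_pos: [377.3, -100.0, 336.7]
ee_rot: [0.707, 0.024, 0.707, -0.024]
force: [0.5, 0.8, 0.2]
grip_width: 0.002
```

```bash
python3 -c "
from h import *
C={n:cap(n) for n in('side','top')}
overlay(C['side'],(180,60,150,150),4,[((591.8,10.4,1.509),182,(0,0,255),CR[:1])],'o20.png')
overlay(C['top'],(160,100,200,180),4,[],'o21.png')
for n in C:
  for d in ctrl.regions_of(n,'crate_a'):
    if d['mask'].sum()>200:
     for p0,z in (((587,8,1.507),182),((587,8,-1.633),124),((587,8,1.507),66)):
      r=fit([(C[n],np.array(d['mask']))],CR,p0,z); print(n,np.round(d['uv']),d['mask'].sum(),z,r)
go(0,0,0)
"
```

```text
side [264. 173.] 667 182 (array([6.33666667e+02, 1.08000000e+02, 2.40333333e-01]), np.float64(667.0))
side [264. 173.] 667 124 (array([450.88660265, 170.35482396,  -2.94328807]), np.float64(667.0))
side [264. 173.] 667 66 (array([590.91192955,   8.20318007,   1.48543586]), np.float64(621.9378085351788))
side [262. 130.] 1275 182 (array([592.81916561,  13.57007545,   1.46921623]), np.float64(104.13257977700884))
side [262. 130.] 1275 124 (array([664.10667949,  90.75109378,  -2.66325919]), np.float64(716.5022683583237))
side [262. 130.] 1275 66 (array([719.32939235, 186.26264692,   0.79714033]), np.float64(684.960891964629))
side [258. 158.] 800 182 (array([460.33333333,  90.22222222,   1.22922222]), np.float64(800.0))
side [258. 158.] 800 124 (array([588.98896887,   9.28416319,  -1.63872494]), np.float64(544.8511495578624))
side [258. 158.] 800 66 (array([631.16976632,  81.26167619,   1.49216922]), np.float64(501.5663360246059))
top [254. 196.] 1867 182 (array([586.07756584,   8.74399587,   1.49453939]), np.float64(83.41290272971933))
top [254. 196.] 1867 124 (array([595.48480915,   8.07855858,  -1.64818126]), np.float64(189.79543252595155))
top [254. 196.] 1867 66 (array([605.28759789,   7.57222601,   1.50776239]), np.float64(326.0184083044983))
top [203. 145.] 472 182 (array([587.   ,   8.   ,   1.507]), np.float64(472.0))
top [203. 145.] 472 124 (array([587.   ,   8.   ,  -1.633]), np.float64(472.0))
top [203. 145.] 472 66 (array([587.   ,   8.   ,   1.507]), np.float64(472.0))
pos [380.1 -98.8 336.4] yaw 1.508 grip 0.001 F [ 0.4 -1.5  0.8] t 58.85 j6 -2.06
d tool [ 0.3367  0.0745 -0.3853] turn 0 alt 0.0
```

View pics/o20.png

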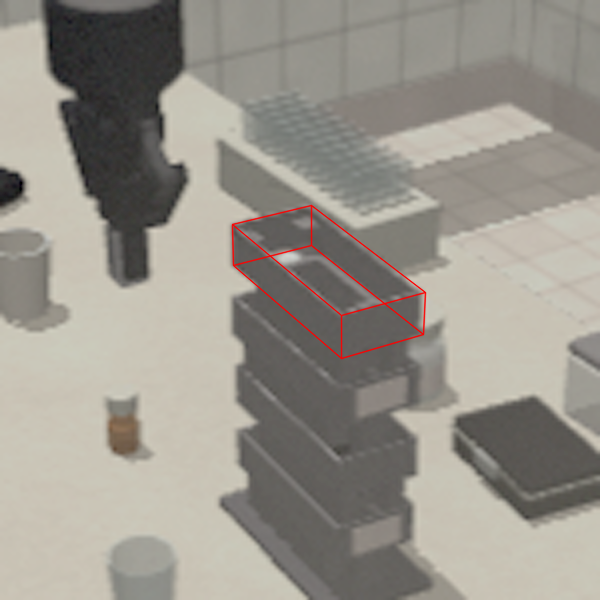

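View pics/o21.png

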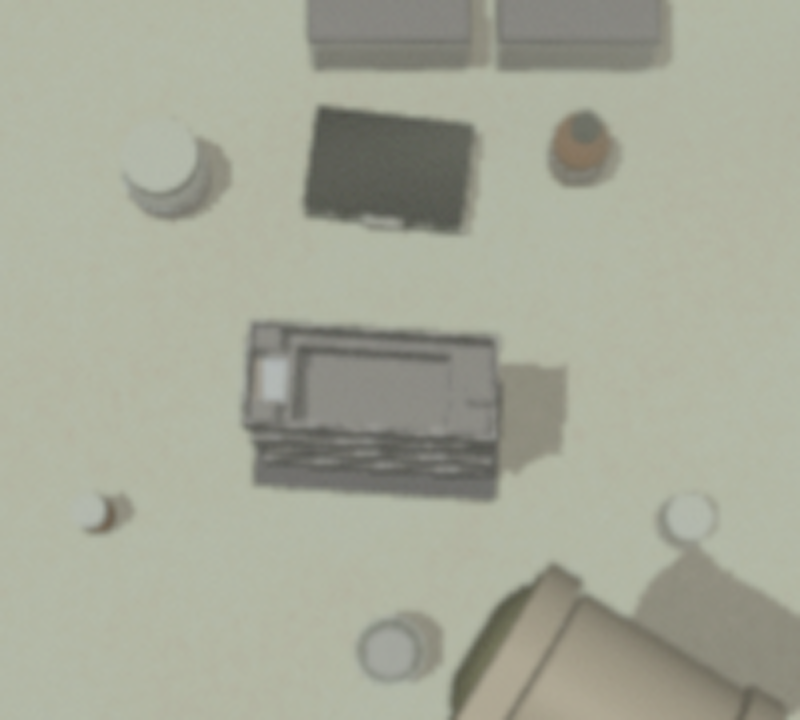

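```bash
python3 -c "
from h import *
print(ctrl.finish_job())"
```

```text
the job is handed in; nothing more can be done
None
```

The three loose crates now stand end for end on the fixed bottom crate, and the job is handed in at about 59 s. No verdict was reported.

- **Chambers:** I found only two on the bench. One is in the bottom crate and one in the first loose crate, each with its nipple to the card end. The second loose crate and the top cover crate are empty.
- **Stacking heights:** each crate met its lugs at the height expected (about 66, 124 and 182 mm above the bench, judged from the tool's reading), and neither chamber tipped when let go.
- **Press:** after letting go of the stack, I pressed the shut fingers on the floor of the top crate to about 14 N. It did not sink (TCP steady at 186.0 mm).
- **Final pictures:** they show a straight four-crate stack with the arm clear of it. The beaker, vial, jar, slide box, oil bottle and pot look unmoved; I did not recheck the cup or dish stack.
- **Disagreements:**
  - The side camera read about 3 to 6 mm farther out than the top camera throughout. I relied on the top camera and the measured TCP, which agreed with the contacts.
  - In the last look the top camera put the top crate about 1 mm from the bottom crate's axis. The side camera's fit was looser and showed it 3 mm off and turned by 0.04 rad.
  - The middle crates' positions could not be measured afterwards, because the side camera's fits on them failed; they looked right in the picture.

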